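# Load the cleaned tiles into the bench drier

### The arm

A 7-joint arm with a two-finger parallel gripper is mounted at the origin on the work surface. World frame = base frame: x ahead of the robot, y to its left, z up, the work surface at z = 0. Lengths are in m, angles in rad, forces in N, time in s.
With the tool pointing down it reaches from about 0.4 to 0.875 m from the base axis. Payload 19.3 kg.
Tool frame: the origin (TCP) lies at the very end of the fingers, on their centre line; the grasp point (between the pads) lies 19 mm behind it; z points along the fingers, y is the line along which they close (so a half turn about z gives the same grasp; the last joint's range is limited). The gripper opens to 85 mm and grips with 20 to 120 N. Pads are 22 mm wide; open, the fingers measure 114 mm over their backs; the gripper's body (76 mm by 85 mm) begins 54 mm behind the grasp point. The pads swing forward as they close: fully open they stand 13 mm farther back than shut.
Start: joints at [-1.241, 0.521, -0.036, 1.599, 0.021, 1.021, -0.113], TCP at [0.243, 0.576, 0.205] pointing down, gripper open.
Joint ranges: [-2.91, 2.91], [-0.3, 2.13], [-1.5, 1.42], [0.17, 2.43], [-1.26, 4.41], [0.16, 1.93], [-2.52, 2.52]. Speed limits (rad/s): [1.89, 1.89, 2.39, 2.39, 3.01, 3.01, 3.01].

### API

Orientations are given as a unit quaternion [w, x, y, z].
In Python, from workcell import r, camera gives the robot as it stands.
- The arm moves only by the tool move_arm, never from a script. Its argument "deltas" is text: rows parted by semicolons, each of 7 numbers parted by spaces: the shift along the tool's x, y, z in mm, then the turn, a rotation vector about the tool's x, y, z in degrees, then the opening, from -1 (shut) to 1 (fully open), so that 0 is half open. In form: x y z wx wy wz hand; .... A call has 1 to 8 rows; each row is the pose to reach, as a shift and turn from the pose commanded when the call began, along the tool's axes at that moment; what a row does not reach only later rows make up. A row lasts 1/8 s, in which the tool goes at most 62.5 mm and 10.7 degrees, less where a joint would pass 70% of its speed; a pose out of reach is approached as far as the arm can. A call with a gripper value outside its range is refused whole. The fingers move at their own pace and stop on an object; the grip force is fixed at half the most. Time passes only in rows, so rows that repeat a pose let the fingers close. It gives the time, the measured TCP pose, the force, the opening and the grip force at its end, in the units of the state.
- r.state(): the state, without advancing time (a new reading comes with each control period).
- camera(name): name is "scene" or "top"; returns a dict with "image" (480x640x3 uint8, red, green, blue), "mtx" (3x3 intrinsics, pixels), "position" and "attitude" of the camera in the world. Camera axes: x right, y down, z forward; pixel columns grow to the right and rows downward; lengths in m; the calibration is good to about 2 mm. A picture is of the moment at which its call begins. There is no depth.
- r.finish_job(): hands the job in; it is judged then, once.
The state is a dict: "clock": time; "qpos": joint angles; "qvel": joint speeds; "tau": joint torques, N m; "tool_pos": TCP position; "tool_rot": TCP orientation; "ft_force": force on the tool from outside, world axes, zero at the start; "moment": the same for the moment, N m; "gripper_width": finger opening in m; "finger_force": force on a finger pad.
Only numpy, scipy, OpenCV 4.12 (cv2) and the standard library are available. Lean on these libraries where they do the work, as an engineer would, in place of code of your own. Each camera call takes 0.05 s, during which the arm holds its last target. There are 200 camera calls.

### The job

Get the bench drier loaded: first slide the loose carrier plate along the drier until its hole sits over the fixed pin and the plate drops, lying flat and square on the drier. Then take the spatula and, tile by tile, slide its blade under every tile that lies in front of the pine batten and tip the tile onto the carrier plate, so that all of them lie flat, ribbed back still up and side by side between the plate's lips; the tiles have been degreased, so the fingers must not touch them. Last, lay the spatula flat on its rubber mat again; the tape roll and the nozzle pick stay where they are.

Things in the scene. Friction and masses are not known exactly. Their poses are not given: they have to be found in the camera images.
- drier: bench drier, a grey box fixed on the bench, 150 (x) x 300 (y) x 30 mm high with a flat top; origin under its centre, x away from the front panel with the knob, y along its length
- pin_foot (a point): foot of the drier's fixed steel locating pin, on the pin's axis at the level of the drier's top (30 mm above the bench), 133 mm to -y of the drier's centre. The pin is 12 mm in diameter, stands 10 mm above the top and has a domed head. Axes are the drier's
- carrier_hole (a point): the hole (18 mm) of the loose carrier plate: its centre at the plate's underside. Aluminium plate 140 (x) x 306 (y) x 4 mm, 0.5 kg; hole in a bare tab at the -y end, 20 mm from that end, midway across. At the start the plate lies flat on the drier, 40 to 70 mm short of the pin towards +y, a little askew. Seated, it lies flat and its axes are parallel to the drier's. Axes are the plate's, z up
- carrier_grip (a point): the carrier plate's upright black grip, a bar 70 mm long (plate y), 12 mm thick (plate x), its top 36 mm above the plate's underside. Point in its middle, 22 mm above the underside, +64 mm in x and +154 mm in y from the hole, on the edge far from the robot. Axes are the plate's
- carrier_floor (a point): middle of the carrier plate's tile floor, on its upper face, 4 mm above the underside. Floor 136 (x) x 256 mm (y); the black grip takes up x above +60 mm for y within 35 mm. Lips, rising 7 mm, stand along the +x edge and both y ends; the -x edge, facing the robot, is open. Axes are the plate's
- batten_face (a point): pine stop batten screwed to the bench, 340 mm long (y), 18 mm high: the point is at its foot, on the bench, in the middle of the face turned to the tiles; x points from the tiles into the batten. The tiles lie on the bare bench up to about 35 mm in front of it, and one pushed against it stops there
- mat_mid (a point): middle of the top of the black rubber mat fixed on the bench, 80 (x) x 260 mm (y), 3 mm thick, on which the spatula lies
- spatula_grip (a point): spatula: centre of the grip on its yellow handle, a straight bar 20 mm wide (y), 22 mm high (z), reaching from x = -85 to +25 mm of this point. x points to the blade, z up. The steel blade is parallel to the handle and lower, joined by a sloping neck. 150 g; put down level it stays lying on its blade with the handle in the air
- spatula_tip (a point): middle of the spatula blade's front edge, at the underside, x = +130 and z = -56 mm from spatula_grip; same axes. Blade flat, 60 mm wide, 85 mm long, 2 mm thick, polished and slippery (friction about 0.2; other things about 0.6)
- tile_a_mid (a point): loose ceramic tile, 70 x 70 x 9 mm, 110 g, lying glazed side down, ribbed brown back up (z up). Its lower edge is bevelled at 45 degrees all round (bottom face 62 x 62 mm, full 70 mm from 4 mm up), so a thin blade low on the bench finds its way under. Point at the tile's centre, 4.5 mm above its underside; axes along its sides. All alike; two or three are present, None if absent
- tile_b_mid (a point): loose ceramic tile, 70 x 70 x 9 mm, 110 g, lying glazed side down, ribbed brown back up (z up). Its lower edge is bevelled at 45 degrees all round (bottom face 62 x 62 mm, full 70 mm from 4 mm up), so a thin blade low on the bench finds its way under. Point at the tile's centre, 4.5 mm above its underside; axes along its sides. All alike; two or three are present, None if absent
- tile_c_mid (a point): loose ceramic tile, 70 x 70 x 9 mm, 110 g, lying glazed side down, ribbed brown back up (z up). Its lower edge is bevelled at 45 degrees all round (bottom face 62 x 62 mm, full 70 mm from 4 mm up), so a thin blade low on the bench finds its way under. Point at the tile's centre, 4.5 mm above its underside; axes along its sides. All alike; two or three are present, None if absent
- tape: roll of masking tape, 100 mm in diameter, 24 mm high, lying flat, origin under its centre; not needed
- pick: steel nozzle pick lying on the bench, 160 mm long along its x, 12 mm high, origin on the bench near its middle; not needed
Things that resemble listed ones, but are neither listed nor needed, are in the scene too. What is shaped like the part that bears spatula_grip but pink or turquoise is not meant. What is shaped like the part that bears tile_a_mid but pink or red is not meant.

How it is judged:
On the way:
1. the carrier plate is seated: its hole over the pin, lying flat and square on the drier (horizontal distance between carrier_hole and pin_foot below 0.005 m and z of carrier_hole in the frame of pin_foot below 0.0025 m and angle between carrier_hole's own z axis and vertical below 0.03 rad and angle between the x axis of carrier_hole and the x axis of pin_foot, either way round below 0.15 rad), for 0.3 s.
At the end, for the whole second after the job is handed in: Plate on pin (within 5 mm), flat (2.5 mm), square (0.15 rad); tiles flat (0.06 rad), ribbed back up, on the plate's floor, centre within 40 mm (x), 102 mm (y) of its middle; spatula level on the mat, tip within 60 and 150 mm, handle 60 and 110 mm of the mat's middle; plate and spatula at rest (all of step 1 and x of tile_a_mid in the frame of carrier_floor between -0.04 and 0.04 m and y of tile_a_mid in the frame of carrier_floor between -0.102 and 0.102 m and z of tile_a_mid in the frame of carrier_floor between 0.002 and 0.0075 m and angle between each of tile_a_mid, tile_b_mid, tile_c_mid's own z axis and vertical below 0.06 rad and x of tile_b_mid in the frame of carrier_floor between -0.04 and 0.04 m and y of tile_b_mid in the frame of carrier_floor between -0.102 and 0.102 m and z of tile_b_mid in the frame of carrier_floor between 0.002 and 0.0075 m and x of tile_c_mid in the frame of carrier_floor between -0.04 and 0.04 m and y of tile_c_mid in the frame of carrier_floor between -0.102 and 0.102 m and z of tile_c_mid in the frame of carrier_floor between 0.002 and 0.0075 m and z of spatula_grip in the frame of mat_mid below 0.064 m and angle between spatula_grip's own z axis and vertical below 0.08 rad and x of spatula_tip in the frame of mat_mid between -0.06 and 0.06 m and y of spatula_tip in the frame of mat_mid between -0.15 and 0.15 m and x of spatula_grip in the frame of mat_mid between -0.06 and 0.06 m and y of spatula_grip in the frame of mat_mid between -0.11 and 0.11 m and linear speed of each of carrier, spatula below 0.01 m/s); the robot touches nothing.
It fails at once if a gripper finger touches a tile (contact force between the fingers and tile_a above 0.5 N or contact force between the fingers and tile_b above 0.5 N or contact force between the fingers and tile_c above 0.5 N).
It fails at once if the roll of masking tape or the steel nozzle pick is displaced by more than 30 mm (distance of any of tape, pick from where it was at the start of the episode above 0.03 m).
Of tile_a, tile_b, tile_c only 2 to 3 are there at a start; the rules pass over those that are not, and their reading is None.
At some moment in a run one of tile_a, tile_b, tile_c may be knocked a few centimetres aside while the robot is not near it.
It also fails if it takes over 210 s, if anything falls off the work surface, if the arm or the gripper's body presses on something with over 40 N, if the wrist force passes 120 N, or if a joint passes its speed limit or range.

## Working session

There is one attempt and no reset: what is moved stays moved. The work goes in short steps, Python scripts to look and compute and a tool call to move; the robot and the scene stay as the last step left them, time stands still between calls to the robot, and variables do not carry over. Pictures are saved under pics/ and viewed, at most 14 in all, crops included, and the job is handed in when it is done.

Besides the shell and the picture viewer there is one more tool, called after "Request:" as name(argument=value, ...) on one line, values as JSON. move_arm: Moves the arm, as the interface text tells. Its arguments: {"type":"object","properties":{"deltas":{"type":"string"}},"required":["deltas"]}

```bash
ls; mkdir -p pics
python3 - <<'E'
from workcell import r,camera
import cv2
print(r.state())
for n in("scene","top"):
    c=camera(n); cv2.imwrite(f"pics/{n}0.png",c["image"][:,:,::-1]); print(n,c["mtx"],c["position"],c["attitude"])
E
```

```text
pics
{'clock': 0.0, 'qpos': array([-1.24120304,  0.52197822, -0.03632406,  1.59999388,  0.02116739,
        1.02111869, -0.11278185]), 'qvel': array([-4.06358743e-04,  1.42803068e-04, -6.88603554e-05,  1.42768892e-03,
       -1.41596791e-03,  1.04412322e-03, -1.48073619e-03]), 'tau': array([ 8.64230751e-04, -9.27112627e+01,  1.97975881e+00, -3.69909346e+01,
        1.78443524e-02,  8.46288021e-03,  5.19958996e-05]), 'tool_pos': array([0.24315375, 0.57536343, 0.20405314]), 'tool_rot': array([-8.39708233e-05,  1.98573898e-01,  9.80085760e-01, -5.50924952e-04]), 'ft_force': array([-1.24620785, -0.04576749, -0.61450833]), 'moment': array([-0.02013861, -0.03625716, -0.04438648]), 'finger_force': 0.0, 'gripper_width': 0.08528282809896452}
scene [[466.72245139   0.         312.24743342]
 [  0.         466.72245139 243.78430498]
 [  0.           0.           1.        ]] [ 1.25019464 -0.41735856  1.0287825 ] [-0.31169935  0.8073434   0.46827191 -0.17821779]
top [[520.99408916   0.         314.12668299]
 [  0.         520.99408916 242.14303157]
 [  0.           0.           1.        ]] [0.2996262  0.01855425 1.2291638 ] [-0.05564243  0.71220281 -0.69696568  0.06252942]
```

View pics/scene0.png

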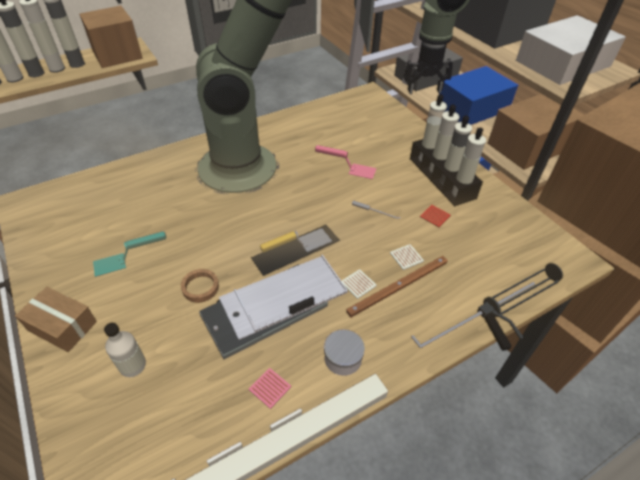

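View pics/top0.png

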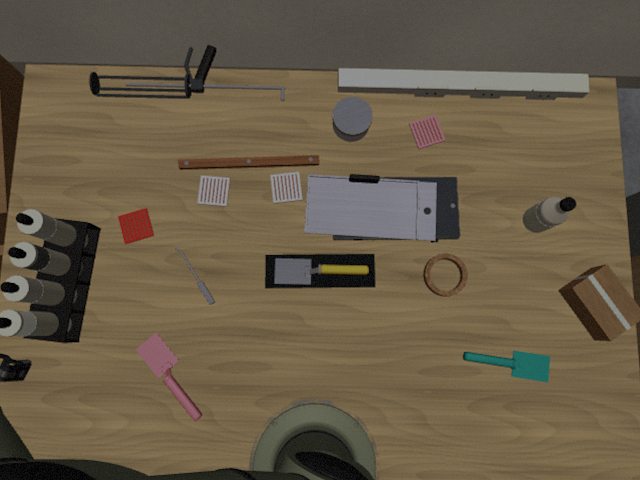

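Two tiles (top view: about (213,190) and (286,187)), batten at (249,161), plate centre (370,209), hole (427,211), pin (453,206), spatula at (320,270), tape (446,275), pick (197,280). Next, a measuring helper.

```bash
cat > h.py <<'E'
from workcell import r,camera
import cv2,numpy as np
from scipy.spatial.transform import Rotation as R
def rot(q): return R.from_quat(q,scalar_first=True)
def cast(c,uv,z):
    uv=np.atleast_2d(np.array(uv,float)); d=np.c_[uv,np.ones(len(uv))]@np.linalg.inv(c["mtx"]).T
    d=rot(c["attitude"]).apply(d); p=np.array(c["position"])
    return p+d*((z-p[2])/d[:,2])[:,None]
def proj(c,P):
    q=rot(c["attitude"]).inv().apply(np.atleast_2d(P)-c["position"])@c["mtx"].T
    return q[:,:2]/q[:,2:]
def blob(c,mask,roi,z):
    "largest blob in roi(x0,y0,x1,y1): centre, long-axis yaw deg, size on plane z"
    m=np.zeros(mask.shape,np.uint8); x0,y0,x1,y1=roi; m[y0:y1,x0:x1]=mask[y0:y1,x0:x1]
    m=cv2.morphologyEx(m,cv2.MORPH_CLOSE,np.ones((3,3),np.uint8))
    cs,_=cv2.findContours(m,cv2.RETR_EXTERNAL,cv2.CHAIN_APPROX_NONE)
    k=max(cs,key=cv2.contourArea).reshape(-1,2)
    P=cast(c,k,z)[:,:2].astype(np.float32)*1000
    (cx,cy),s,_=rr=cv2.minAreaRect(P); b=cv2.boxPoints(rr)
    e=max((b[1]-b[0],b[2]-b[1]),key=np.linalg.norm)
    a=np.degrees(np.arctan2(e[1],e[0]))%180
    return np.round([cx,cy,a,max(s),min(s)],1)
E
python3 - <<'E'
from h import *
c=camera("top"); im=c["image"]; h=cv2.cvtColor(im,cv2.COLOR_RGB2HSV); H,S,V=[h[...,i].astype(int) for i in range(3)]
cv2.imwrite("pics/t1.png",cv2.resize(im[130:310,160:480,::-1],None,fx=2.5,fy=2.5,interpolation=cv2.INTER_CUBIC))
def m(x): return x.astype(np.uint8)
bright=m((S<60)&(V>110))
for p in [(213,190),(286,187),(249,161),(293,270),(345,270),(270,285),(330,200),(455,190),(427,211),(364,179),(453,206),(230,215)]: print(p,h[p[1],p[0]])
E
```

```text
(213, 190) [  9  85 114]
(286, 187) [  6  87 111]
(249, 161) [113  30 110]
(293, 270) [120  19 106]
(345, 270) [ 26 171 143]
(270, 285) [ 66 106  12]
(330, 200) [123  18 129]
(455, 190) [114  31  41]
(427, 211) [114  27  48]
(364, 179) [150 255   1]
(453, 206) [140   8 100]
(230, 215) [ 20  99 118]
```

View pics/t1.png

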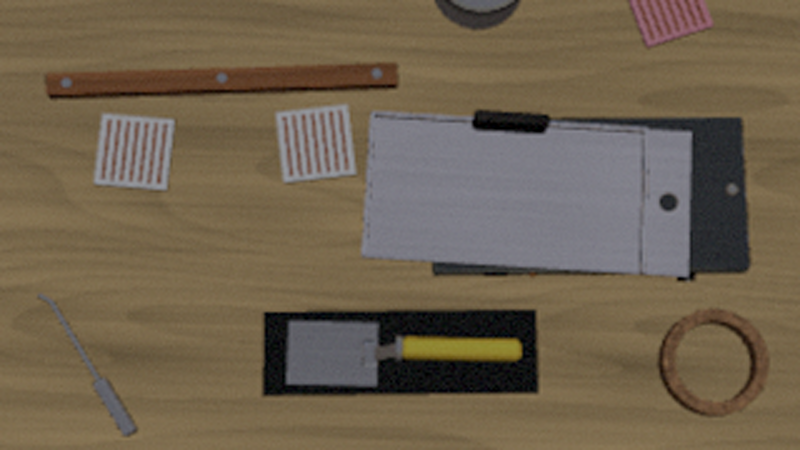

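The crop (offset 160,130, scale 2.5) shows hole at (668,202), pin at (732,189), blade corners near x 286–378, tiles at (134,152) and (316,143), all clear. Measuring.

```bash
cat > m.py <<'E'
from h import *
c=camera("top"); im=c["image"]; h=cv2.cvtColor(im,cv2.COLOR_RGB2HSV); H,S,V=[h[...,i].astype(int) for i in range(3)]
u8=lambda x:x.astype(np.uint8)
cr=lambda pts,z:np.round(cast(c,[(160+a/2.5,130+b/2.5) for a,b in pts],z)*1000,1)[:,:2].tolist()
white=u8(((H>90)|(H<12))&(V>95))
print("tileL",blob(c,white,(190,170,236,212),.009)); print("tileR",blob(c,white,(265,168,303,208),.009))
print("mat",blob(c,u8(V<40),(255,245,385,297),.003))
print("handle",blob(c,u8((H>20)&(H<35)&(S>140)),(300,255,385,285),.07),"z=.07 top")
print("blade",blob(c,u8((S<60)&(V>80)),(268,250,312,290),.005))
print("grip",blob(c,u8(V<20),(345,170,384,188),.066),"top")
print("hole",cr([(668,202)],.034),"pin",cr([(732,189)],.04))
print("drier corners",cr([(741,118),(748,270),(433,273)],.03),"plate corners",cr([(373,112),(691,131),(691,275),(362,257)],.034))
print("batten front",cr([(52,97),(397,86)],.018),cr([(52,97),(397,86)],.0))
print("tape",cr([(714,361)],.024))
E
python3 m.py
```

```text
tileL [627.2 254.2 176.5  70.2  69.5]
tileR [639.4  79.7  98.   69.4  68.7]
mat [439.3  -6.7  92.  255.6  77. ]
handle [439.5 -60.   91.3 105.4  29.3] z=.07 top
blade [436.4  57.2  91.3  85.1  56.9]
grip [ 646.9 -102.    91.4   67.3   14.4] top
hole [[582.5, -255.9]] pin [[595.0, -315.0]]
drier corners [[667.5, -328.1], [519.8, -331.0], [510.3, -35.5]] plate corners [[663.7, 24.0], [652.3, -278.9], [513.1, -276.3], [523.2, 31.2]]
batten front [[676.1, 333.5], [695.2, 1.5]] [[681.7, 338.2], [701.1, 1.2]]
tape [[434.1, -298.8]]
```

```bash
cat > d.py <<'E'
# waypoints: x,y,z,phi[,pitch] (mm, deg; phi = azimuth of tool y; pitch>0 = tool x down); "t" before = for the spatula tip
import sys; from h import *
T=np.array([130,0,37.])
s=r.state(); p=s["tool_pos"]*1000; Q=rot(s["tool_rot"])
y=Q.apply([0,1,0]); x=Q.apply([1,0,0])
print("t",round(s["clock"],2),"tcp",p.round(1),"phi",np.degrees(np.arctan2(y[1],y[0])).round(2),"pitch",np.degrees(np.arcsin(-x[2])).round(2),"roll",np.degrees(np.arcsin(y[2])).round(2),"tip",(p+Q.apply(T)).round(1),"f",s["ft_force"].round(1),"w",round(s["gripper_width"]*1000,1),"ff",round(s["finger_force"],1),"q",s["qpos"].round(2))
for a in sys.argv[1:]:
    tip=a[0]=="t"; v=[float(k) for k in a.lstrip("t").split(",")]+[0]
    f=np.radians(v[3]); G=R.from_matrix(np.c_[[-np.sin(f),np.cos(f),0],[np.cos(f),np.sin(f),0],[0,0,-1]])*R.from_euler("y",-v[4],degrees=True)
    g=np.array(v[:3])-(G.apply(T) if tip else 0)
    print(a,"->",Q.inv().apply(g-p).round(1),np.degrees((Q.inv()*G).as_rotvec()).round(1))
E
python3 d.py 650,-103,150,-2 650,-103,80,-2 650,-103,38,-2
```

```text
t 0.2 tcp [243.2 575.5 204.3] phi 67.09 pitch 0.0 roll -0.04 tip [123.5 626.1 167.3] f [ 0.5  0.5 -0.2] w 85.5 ff 0.0 q [-1.24  0.52 -0.04  1.6   0.02  1.02 -0.11]
650,-103,150,-2 -> [-638.8 -466.6   54.6] [-0.   0.  69.1]
650,-103,80,-2 -> [-638.8 -466.6  124.6] [-0.   0.  69.1]
650,-103,38,-2 -> [-638.8 -466.6  166.6] [-0.   0.  69.1]
```

Request:
move_arm(deltas="-160 -117 0 0 0 17 1;-320 -233 0 0 0 34 1;-480 -350 0 0 0 51 1;-639 -467 0 0 0 69 1;-639 -467 30 0 0 69 1;-639 -467 55 0 0 69 1;-639 -467 55 0 0 69 1;-639 -467 55 0 0 69 1")

```text
clock: 1.2
tool_pos: [0.5005, 0.1463, 0.181]
tool_rot: [0.0, 0.719, 0.695, 0.0]
ft_force: [1.1, 1.3, -0.2]
gripper_width: 0.0854
finger_force: 0.0
```

Request:
move_arm(deltas="0 0 0 0 0 0 1;0 0 0 0 0 0 1;0 0 0 0 0 0 1;0 0 0 0 0 0 1;0 0 0 0 0 0 1;0 0 0 0 0 0 1")

```text
clock: 1.95
tool_pos: [0.4997, 0.1481, 0.1811]
tool_rot: [-0.0, 0.719, 0.695, 0.0]
ft_force: [1.0, 0.0, -0.9]
gripper_width: 0.0855
finger_force: 0.0
```

```bash
python3 d.py 650,-103,80,-2 650,-103,38,-2
python3 - <<'E'
from h import *
c=camera("scene"); cv2.imwrite("pics/s1.png",cv2.resize(c["image"][170:390,180:480,::-1],None,fx=2.5,fy=2.5,interpolation=cv2.INTER_CUBIC))
E
```

```text
t 1.95 tcp [499.7 148.1 181.1] phi -1.88 pitch -0.0 roll 0.0 tip [503.9 278.  144.1] f [ 1.   0.  -0.9] w 85.5 ff 0.0 q [-0.66  0.41  0.34  1.91 -0.18  0.85 -0.26]
650,-103,80,-2 -> [-246.   158.5  101.1] [ 0.  -0.   0.1]
650,-103,38,-2 -> [-246.   158.5  143.1] [ 0.  -0.   0.1]
```

View pics/s1.png

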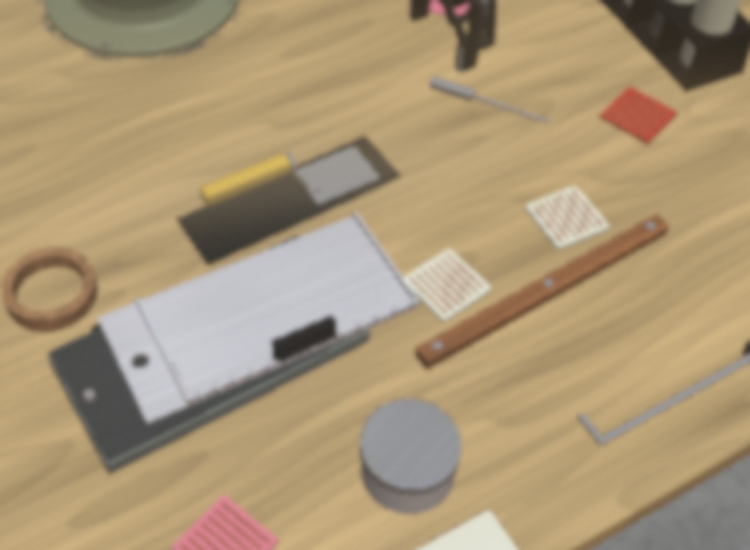

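Grip top in crop about (304,330), pin (89,395), grey tin (410,450) close behind the grip; check clearance to it.

Run:
```python
from h import *
c=camera("top");s=camera("scene")
for z in(.03,.05,.06): print(z,cast(c,[(352,117),(333,117),(371,117),(352,137)],z)[:,:2].round(3).tolist(), cast(s,[(180+410/2.5,170+447/2.5)],z)[:,:2].round(3).tolist())
print("grip scene",[cast(s,[(180+u/2.5,170+v/2.5)],.066)[0].round(4) for u,v in((273,341),(336,319),(304,327))])
```

```text
0.03 [[0.813, -0.077], [0.812, -0.031], [0.815, -0.123], [0.762, -0.077]] [[0.802, -0.067]]
0.05 [[0.805, -0.075], [0.804, -0.03], [0.806, -0.121], [0.755, -0.076]] [[0.811, -0.074]]
0.06 [[0.801, -0.074], [0.799, -0.029], [0.802, -0.12], [0.751, -0.075]] [[0.815, -0.078]]
grip scene [array([ 0.6513, -0.1347,  0.066 ]), array([ 0.6592, -0.0672,  0.066 ]), array([ 0.6518, -0.0999,  0.066 ])]
```

Request:
move_arm(deltas="-82 53 30 0 0 0 0.3;-164 106 60 0 0 0 0.3;-246 158 80 0 0 0 0.3;-246 158 100 0 0 0 0.3;-246 158 120 0 0 0 0.3;-246 158 143 0 0 0 0.3;-246 158 143 0 0 0 0.3;-246 158 143 0 0 0 0.3")

```text
clock: 3.1
tool_pos: [0.6498, -0.1026, 0.0392]
tool_rot: [0.0, 0.719, 0.695, 0.0]
ft_force: [-0.3, -0.3, 0.2]
gripper_width: 0.0555
finger_force: 0.0
```

```bash
python3 d.py 651,-102,38,-2
```

```text
t 3.1 tcp [ 649.8 -102.6   39.2] phi -1.87 pitch -0.01 roll 0.05 tip [654.1  27.4   2.2] f [-0.3 -0.3  0.2] w 55.5 ff 0.0 q [-0.11  0.79  0.28  1.63 -0.29  0.76  0.27]
651,-102,38,-2 -> [0.6 1.1 1.2] [ 0.1 -0.   0.1]
```

Close, then lift.

Request:
move_arm(deltas="0 1 0 0 0 0 -1;0 1 0 0 0 0 -1;0 1 0 0 0 0 -1;0 1 0 0 0 0 -1;0 1 0 0 0 0 -1;0 1 0 0 0 0 -1")

```text
clock: 3.85
tool_pos: [0.6514, -0.1032, 0.0394]
tool_rot: [0.001, 0.719, 0.695, 0.001]
ft_force: [-0.9, 1.2, 12.1]
gripper_width: -0.0003
finger_force: 6.2
```

Request:
move_arm(deltas="0 1 -5 0 0 0 -1;0 1 -10 0 0 0 -1;0 1 -16 0 0 0 -1;0 1 -20 0 0 0 -1;0 1 -20 0 0 0 -1;0 1 -20 0 0 0 -1")

```text
clock: 4.6
tool_pos: [0.6514, -0.1034, 0.0579]
tool_rot: [-0.0, 0.719, 0.695, -0.0]
ft_force: [-0.4, 0.0, -0.0]
gripper_width: -0.0001
finger_force: 0.0
```

```bash
python3 d.py
python3 - <<'E'
from h import *
c=camera("scene"); cv2.imwrite("pics/s2.png",cv2.resize(c["image"][240:400,180:400,::-1],None,fx=3.5,fy=3.5,interpolation=cv2.INTER_CUBIC))
E
```

```text
t 4.6 tcp [ 651.4 -103.4   57.9] phi -1.91 pitch 0.0 roll -0.01 tip [655.7  26.6  20.9] f [-0.4  0.  -0. ] w -0.1 ff 0.0 q [-0.11  0.77  0.29  1.62 -0.28  0.79  0.26]
```

View pics/s2.png

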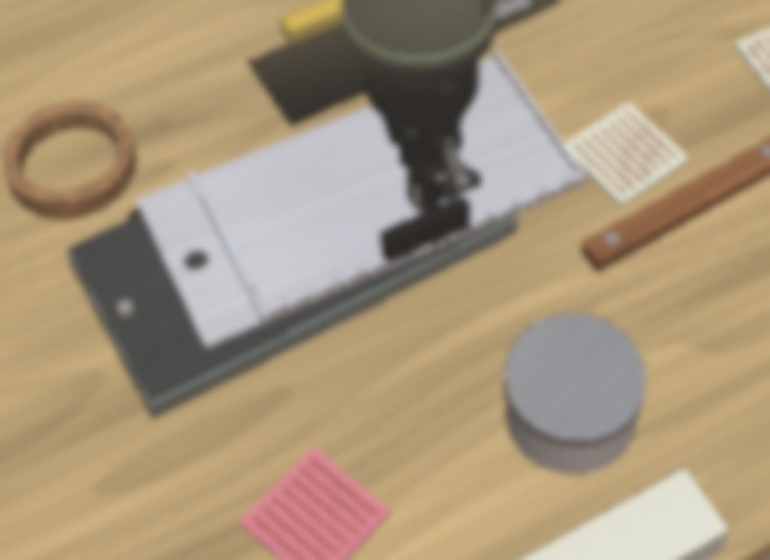

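Run:
```python
from h import *
c=camera("scene");t=camera("top")
p=proj(c,r.state()["tool_pos"])[0]; print("tcp in crop",(p-[180,240])*3.5, "top",proj(t,r.state()["tool_pos"]))
print("grip top corners",[cast(c,[(180+u/3.5,240+v/3.5)],.066)[0].round(4) for u,v in((383,237),(388,258))])
for u,v in((383,237),(388,258),(470,205),(470,225)): print([cast(c,[(180+u/3.5,240+v/3.5)],z)[0].round(4)[:2] for z in (.036,.066)])
print("hole",cast(c,[(180+196/3.5,240+259/3.5)],.034),"pin",cast(c,[(180+125/3.5,240+307/3.5)],.04))
print("plate corners",cast(c,[(180+u/3.5,240+v/3.5) for u,v in((137,202),(208,347))],.034))
cv2.imwrite("pics/t2.png",cv2.resize(t["image"][150:260,290:480,::-1],None,fx=4,fy=4,interpolation=cv2.INTER_CUBIC))
```

```text
tcp in crop [421.26497392 220.90452323] top [[363.74298637 178.17124229]]
grip top corners [array([ 0.655 , -0.1361,  0.066 ]), array([ 0.6723, -0.1413,  0.066 ])]
[array([ 0.6365, -0.1273]), array([ 0.655 , -0.1361])]
[array([ 0.6543, -0.1327]), array([ 0.6723, -0.1413])]
[array([ 0.6433, -0.058 ]), array([ 0.6616, -0.0689])]
[array([ 0.6587, -0.067 ]), array([ 0.6766, -0.0776])]
hole [[ 0.58518531 -0.25289517  0.034     ]] pin [[ 0.60133042 -0.31316088  0.04      ]]
plate corners [[ 0.51725585 -0.27068271  0.034     ]
 [ 0.65588139 -0.27479927  0.034     ]]
```

View pics/t2.png

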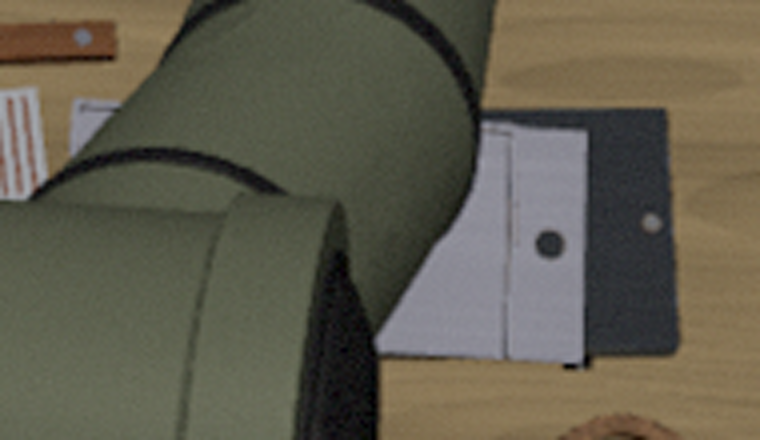

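Fingers shut beside the grip, plate unmoved. Lift, open and look at both views in one picture.

Request:
move_arm(deltas="0 0 -40 0 0 0 0.3;0 0 -60 0 0 0 0.3;0 0 -60 0 0 0 0.3;0 0 -60 0 0 0 0.3;0 0 -60 0 0 0 0.3")

```text
clock: 5.38
tool_pos: [0.651, -0.1032, 0.1171]
tool_rot: [-0.001, 0.719, 0.695, -0.001]
ft_force: [0.3, 0.3, 0.4]
gripper_width: 0.0558
finger_force: 0.0
```

Run:
```python
from h import *
s=camera("scene");S=r.state();Q=rot(S["tool_rot"])
im=s["image"].copy()
cr=cv2.resize(im[250:350,250:350,::-1],None,fx=6,fy=6,interpolation=cv2.INTER_CUBIC)
def dot(P,col):
    for p in proj(s,P): cv2.circle(cr,tuple(int(v) for v in (p-250)*6+3),3,col,-1)
w=S["gripper_width"]/2
dot(S["tool_pos"],(0,0,255)); dot(S["tool_pos"]+Q.apply([[0,w,-.008],[0,-w,-.008]]),(0,255,0))
# expected grip box at (651,-102)
b=R.from_euler("z",-2,degrees=True).apply([[sx*.006,sy*.035,z] for z in(.034,.066) for sx in(-1,1) for sy in(-1,1)])+[.651,-.102,0]
dot(b[:4],(255,0,0)); dot(b[4:],(255,255,0))
print(S["tool_pos"],S["gripper_width"]); cv2.imwrite("pics/s3.png",cr)
```

```text
[ 0.65104698 -0.10330716  0.1171778 ] 0.05542489241686305
```

View pics/s3.png

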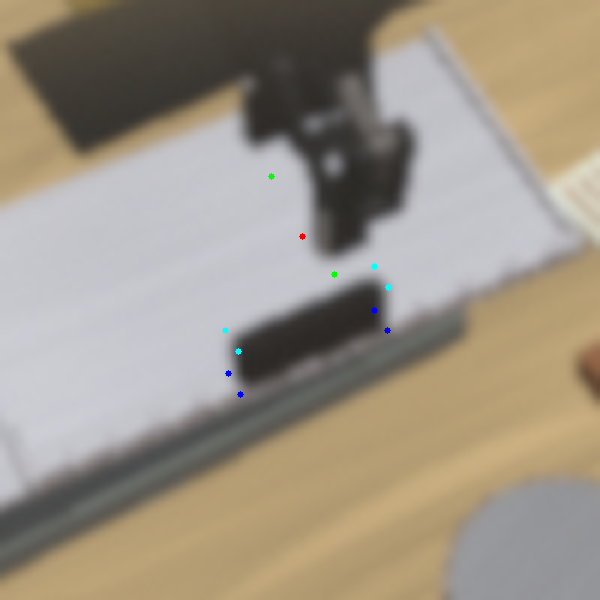

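Fingertips appear about 6 px above their expected projection (observed (340,245) and (265,135)); grip lies at (310,330) as expected. Resolve with the earlier pictures.

Run:
```python
from h import *
s=camera("scene"); t=camera("top")
# observed finger midpoints (original px)
obs=[((.651,-.1033,.0579),(180+437/3.5,240+205/3.5)),((.651,-.1032,.1171-.008),(250+302/6,250+190/6)),((.4997,.1481,.1811-.013),(180+465/2.5,170+66/2.5))]
for P,o in obs:
    P=np.array(P); print("exp",proj(s,P)[0].round(1),"obs",np.round(o,1),"d/dx10",(proj(s,P+[.01,0,0])-proj(s,P))[0].round(1),"dy10",(proj(s,P+[0,.01,0])-proj(s,P))[0].round(1),"dz10",(proj(s,P+[0,0,.01])-proj(s,P))[0].round(1))
print("top start",proj(t,[.243,.5755,.19]),"scene start",proj(s,[.243,.5755,.19]))
```

```text
exp [300.3 303. ] obs [304.9 298.6] d/dx10 [1.9 2.9] dy10 [ 3.5 -1.6] dz10 [-0.1 -2.3]
exp [300.  290.9] obs [300.3 281.7] d/dx10 [2.  2.9] dy10 [ 3.6 -1.6] dz10 [-0.1 -2.5]
exp [354.  201.4] obs [366.  196.4] d/dx10 [2.  2.2] dy10 [ 3.1 -1.2] dz10 [ 0.3 -2.7]
top start [[ 20.36622885 353.65814794]] scene start [[420.12431527 106.82882229]]
```

Request:
move_arm(deltas="0 -50 0 0 0 0 -1;0 -50 30 0 0 0 -1;0 -50 60 0 0 0 -1;0 -50 76 0 0 0 -1;0 -50 80 0 0 0 -1;0 -50 80 0 0 0 -1;0 -50 80 0 0 0 -1")

```text
clock: 6.4
tool_pos: [0.6021, -0.1018, 0.0389]
tool_rot: [0.0, 0.719, 0.695, 0.0]
ft_force: [1.3, -0.2, -0.3]
gripper_width: -0.0001
finger_force: 0.0
```

Request:
move_arm(deltas="0 0 2 0 0 0 -1;0 0 3 0 0 0 -1;0 0 4 0 0 0 -1;0 0 4 0 0 0 -1;0 0 4 0 0 0 -1")

```text
clock: 7.02
tool_pos: [0.6015, -0.1017, 0.0341]
tool_rot: [-0.0, 0.719, 0.695, -0.0]
ft_force: [0.9, -0.1, 0.8]
gripper_width: 0.0
finger_force: 0.0
```

Run:
```python
from h import *
s=camera("scene");S=r.state();print(S["tool_pos"],S["ft_force"],S["gripper_width"])
cr=cv2.resize(s["image"][220:350,230:350,::-1],None,fx=5,fy=5,interpolation=cv2.INTER_CUBIC)
p=proj(s,S["tool_pos"])[0]; cv2.circle(cr,(int((p[0]-230)*5+2),int((p[1]-220)*5+2)),3,(0,0,255),-1)
cv2.imwrite("pics/s4.png",cr)
```

```text
[ 0.60153761 -0.10168238  0.03412001] [0.16964836 0.42646958 0.76332143] 0.00019575957763043453
```

View pics/s4.png

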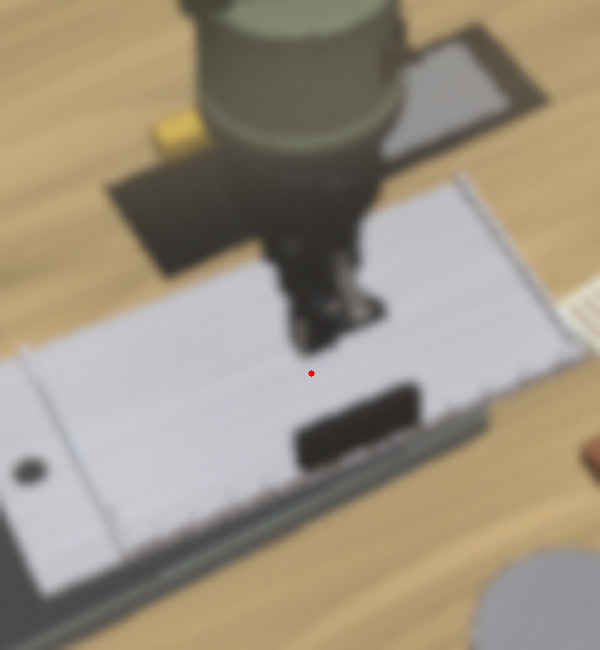

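Fingertip seen at (305,352) but expected at (311,373), with no contact at z=34. Probe further down in small steps.

Request:
move_arm(deltas="0 0 2 0 0 0 -1;0 0 3 0 0 0 -1;0 0 4 0 0 0 -1;0 0 4 0 0 0 -1")

```text
clock: 7.58
tool_pos: [0.6015, -0.1017, 0.03]
tool_rot: [-0.0, 0.719, 0.695, -0.0]
ft_force: [-0.8, 0.2, -1.1]
gripper_width: 0.0002
finger_force: 0.0
```

Request:
move_arm(deltas="0 0 2 0 0 0 -1;0 0 3 0 0 0 -1;0 0 4 0 0 0 -1;0 0 4 0 0 0 -1")

```text
clock: 8.07
tool_pos: [0.6014, -0.1017, 0.026]
tool_rot: [-0.0, 0.719, 0.695, -0.0]
ft_force: [-0.6, 0.2, 0.4]
gripper_width: -0.0002
finger_force: 0.0
```

Request:
move_arm(deltas="0 0 2 0 0 0 -1;0 0 4 0 0 0 -1;0 0 4 0 0 0 -1;0 0 4 0 0 0 -1")

```text
clock: 8.57
tool_pos: [0.6015, -0.1017, 0.0221]
tool_rot: [-0.0, 0.719, 0.695, -0.0]
ft_force: [-0.8, -1.1, -0.4]
gripper_width: -0.0001
finger_force: 0.0
```

Request:
move_arm(deltas="0 0 2 0 0 0 -1;0 0 3 0 0 0 -1;0 0 3 0 0 0 -1;0 0 3 0 0 0 -1")

```text
clock: 9.07
tool_pos: [0.6015, -0.1017, 0.0191]
tool_rot: [-0.0, 0.719, 0.695, -0.0]
ft_force: [-1.2, -0.1, 0.4]
gripper_width: -0.0001
finger_force: 0.0
```

Request:
move_arm(deltas="0 0 1 0 0 0 -1;0 0 2 0 0 0 -1;0 0 2 0 0 0 -1;0 0 2 0 0 0 -1")

```text
clock: 9.57
tool_pos: [0.6015, -0.1017, 0.0171]
tool_rot: [0.0, 0.719, 0.695, 0.0]
ft_force: [-0.1, -0.5, -0.6]
gripper_width: 0.0002
finger_force: 0.0
```

Request:
move_arm(deltas="0 0 1 0 0 0 -1;0 0 2 0 0 0 -1;0 0 2 0 0 0 -1;0 0 2 0 0 0 -1")

```text
clock: 10.07
tool_pos: [0.6015, -0.1017, 0.0151]
tool_rot: [0.0, 0.719, 0.695, -0.0]
ft_force: [-1.2, 0.1, -0.2]
gripper_width: 0.0002
finger_force: 0.0
```

Request:
move_arm(deltas="0 0 1 0 0 0 -1;0 0 2 0 0 0 -1;0 0 2 0 0 0 -1;0 0 2 0 0 0 -1")

```text
clock: 10.58
tool_pos: [0.6015, -0.1017, 0.0131]
tool_rot: [-0.0, 0.719, 0.695, -0.0]
ft_force: [0.4, 0.9, -0.2]
gripper_width: 0.0001
finger_force: 0.0
```

Request:
move_arm(deltas="0 0 1 0 0 0 -1;0 0 2 0 0 0 -1;0 0 2 0 0 0 -1;0 0 2 0 0 0 -1")

```text
clock: 11.08
tool_pos: [0.6015, -0.1017, 0.0111]
tool_rot: [-0.0, 0.719, 0.695, -0.0]
ft_force: [-0.2, 0.0, -0.5]
gripper_width: 0.0
finger_force: 0.0
```

Run:
```python
from h import *
s=camera("scene");P=r.state()["tool_pos"]
g=s["image"].max(2).astype(int)
for u in range(286,302,2): print(u,g[286:306,u])
for z in(.011,.03,.04,.05): print(z,proj(s,[P[0],P[1],z]).round(1))
```

```text
286 [179 184 188 191 193 196 198 198 199 200 200 201 202 203 203 203 203 204
 204 202]
288 [101 102 105 111 115 119 126 141 162 179 192 199 203 203 202 203 204 203
 196 180]
290 [ 49  48  50  61  74  80  82  89 101 119 149 180 197 202 204 204 203 195
 172 129]
292 [ 49  48  48  48  50  52  55  56  61  83 126 171 195 202 203 202 196 172
 129  82]
294 [ 58  60  55  48  44  44  44  48  70 113 160 190 201 203 203 196 174 130
  82  57]
296 [ 80  85  75  56  48  48  54  76 117 161 190 200 203 204 201 184 145  95
  60  51]
298 [ 78  74  67  63  58  62  94 143 176 194 201 202 203 200 186 152 104  67
  53  48]
300 [100 100  98  86  77  94 141 179 197 202 202 203 200 187 153 105  66  53
  49  46]
0.011 [[292.1 299.5]]
0.03 [[291.9 295.3]]
0.04 [[291.8 293.1]]
0.05 [[291.7 290.8]]
```

Request:
move_arm(deltas="0 0 1 0 0 0 -1;0 0 2 0 0 0 -1;0 0 2 0 0 0 -1;0 0 2 0 0 0 -1")

```text
clock: 11.62
tool_pos: [0.6015, -0.1017, 0.0091]
tool_rot: [-0.0, 0.719, 0.695, -0.0]
ft_force: [-0.7, 0.7, -0.4]
gripper_width: 0.0002
finger_force: 0.0
```

Request:
move_arm(deltas="0 0 1 0 0 0 -1;0 0 2 0 0 0 -1;0 0 2 0 0 0 -1;0 0 2 0 0 0 -1")

```text
clock: 12.12
tool_pos: [0.6015, -0.1017, 0.0074]
tool_rot: [0.0, 0.719, 0.695, 0.0]
ft_force: [-2.2, 0.3, 6.9]
gripper_width: 0.0003
finger_force: 3.8
```

Request:
move_arm(deltas="0 0 1 0 0 0 -1;0 0 2 0 0 0 -1;0 0 2 0 0 0 -1;0 0 2 0 0 0 -1")

```text
clock: 12.62
tool_pos: [0.6017, -0.1017, 0.0073]
tool_rot: [0.0, 0.719, 0.695, 0.001]
ft_force: [-13.9, 3.6, 43.6]
gripper_width: 0.0
finger_force: 21.8
```

Request:
move_arm(deltas="0 0 1 0 0 0 -1;0 0 2 0 0 0 -1;0 0 2 0 0 0 -1;0 0 2 0 0 0 -1")

```text
clock: 13.12
tool_pos: [0.6019, -0.1017, 0.0071]
tool_rot: [0.0, 0.719, 0.695, 0.001]
ft_force: [-25.5, 7.0, 80.3]
gripper_width: 0.0001
finger_force: 39.8
```

Contact at reported z 7.4 mm on the 34 mm plate: the real fingertips are 26.6 mm short of the reported TCP. Allowing for that from here on.

Request:
move_arm(deltas="0 0 -30 0 0 0 0.3;0 0 -80 0 0 0 0.3;0 50 -80 0 0 0 0.3;0 50 -60 0 0 0 0.3;0 50 -30 0 0 0 0.3;0 50 -15 0 0 0 0.3;0 50 -9 0 0 0 0.3;0 50 -9 0 0 0 0.3")

```text
clock: 14.12
tool_pos: [0.6515, -0.1035, 0.0123]
tool_rot: [0.0, 0.719, 0.695, -0.0]
ft_force: [-0.6, 0.3, -0.5]
gripper_width: 0.0557
finger_force: 0.0
```

Request:
move_arm(deltas="0 0 0 0 0 0 -1;0 0 0 0 0 0 -1;0 0 0 0 0 0 -1;0 0 0 0 0 0 -1;0 0 0 0 0 0 -1;0 0 0 0 0 0 -1")

```text
clock: 14.88
tool_pos: [0.6519, -0.1034, 0.0128]
tool_rot: [0.0, 0.719, 0.695, 0.0]
ft_force: [-1.0, 1.0, 6.9]
gripper_width: 0.0111
finger_force: 59.8
```

```bash
python3 d.py
python3 - <<'E'
from h import *
c=camera("top");t=r.state()
print("hole->",cast(c,[(427.4,210.9)],.034)[0].round(4))
E
```

```text
t 14.88 tcp [ 651.9 -103.4   12.8] phi -1.92 pitch -0.0 roll 0.05 tip [656.3  26.6 -24.2] f [-1.   1.   6.9] w 11.1 ff 59.8 q [-0.1   0.83  0.27  1.63 -0.3   0.72  0.28]
hole-> [ 0.5823 -0.2564  0.034 ]
```

Gripped (11.1 mm). Lift and carry towards the pin.

```bash
python3 d.py 655.2,-158,30,1.7
```

```text
t 14.93 tcp [ 651.9 -103.4   12.8] phi -1.92 pitch -0.0 roll 0.05 tip [656.3  26.6 -24.2] f [-1.1 -0.   7.1] w 11.2 ff 59.8 q [-0.1   0.83  0.27  1.63 -0.3   0.72  0.28]
655.2,-158,30,1.7 -> [-54.5   5.2 -17.2] [ 0.1 -0.  -3.6]
```

Request:
move_arm(deltas="0 0 -5 0 0 0 -1;0 0 -10 0 0 0 -1;0 0 -15 0 0 0 -1;0 0 -18 0 0 0 -1;0 0 -18 0 0 0 -1;0 0 -18 0 0 0 -1")

```text
clock: 15.68
tool_pos: [0.6514, -0.1033, 0.0299]
tool_rot: [-0.0, 0.719, 0.695, -0.0]
ft_force: [-0.5, -0.0, -6.5]
gripper_width: 0.0107
finger_force: 58.5
```

```bash
python3 d.py 655.2,-158,30,1.7;  python3 - <<'E'
from h import *
c=camera("top");s=camera("scene")
a=cv2.resize(c["image"][160:260,380:480,::-1],None,fx=4,fy=4,interpolation=cv2.INTER_CUBIC)
b=cv2.resize(s["image"][270:370,190:290,::-1],None,fx=4,fy=4,interpolation=cv2.INTER_CUBIC)
cv2.imwrite("pics/c5.png",np.hstack([a,b]))
E
```

```text
t 15.68 tcp [ 651.4 -103.3   29.9] phi -1.91 pitch 0.0 roll -0.01 tip [655.7  26.6  -7.1] f [-0.5 -0.  -6.5] w 10.7 ff 58.5 q [-0.11  0.81  0.28  1.63 -0.29  0.74  0.27]
655.2,-158,30,1.7 -> [-54.5   5.7  -0.1] [-0.   0.  -3.6]
```

View pics/c5.png

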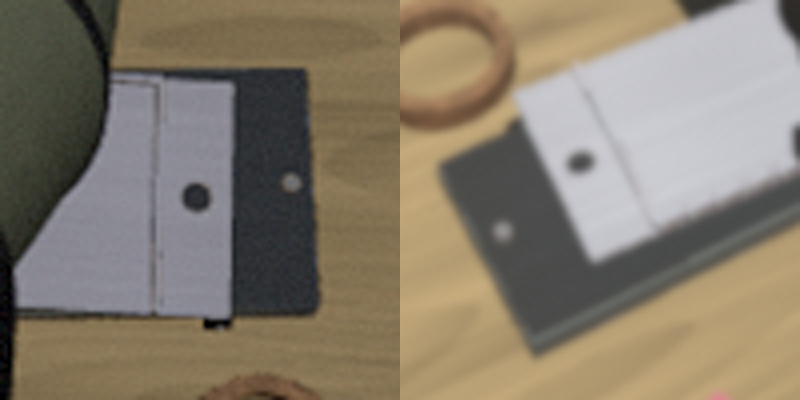

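Plate lifted; hole at (196,197), pin at (291,182) in the top crop. Carry over.

Request:
move_arm(deltas="-14 2 0 0 0 -1 -1;-28 3 0 0 0 -2 -1;-42 4 0 0 0 -3 -1;-54.5 5.7 0 0 0 -3.6 -1;-54.5 5.7 0 0 0 -3.6 -1;-54.5 5.7 0 0 0 -3.6 -1;-54.5 5.7 0 0 0 -3.6 -1")

```text
clock: 16.65
tool_pos: [0.6554, -0.1572, 0.03]
tool_rot: [-0.0, 0.696, 0.718, 0.0]
ft_force: [-0.0, 0.5, -5.8]
gripper_width: 0.0109
finger_force: 58.6
```

```bash
python3 d.py;  python3 - <<'E'
from h import *
c=camera("top");s=camera("scene")
a=cv2.resize(c["image"][180:240,420:480,::-1],None,fx=6,fy=6,interpolation=cv2.INTER_CUBIC)
b=cv2.resize(s["image"][300:360,185:245,::-1],None,fx=6,fy=6,interpolation=cv2.INTER_CUBIC)
cv2.imwrite("pics/c6.png",np.hstack([a,b]))
E
```

```text
t 16.65 tcp [ 655.4 -157.2   30. ] phi 1.74 pitch -0.02 roll -0.01 tip [651.5 -27.2  -6.9] f [-0.   0.5 -5.8] w 10.9 ff 58.6 q [-0.01  0.82  0.26  1.59 -0.27  0.77  0.39]
```

View pics/c6.png

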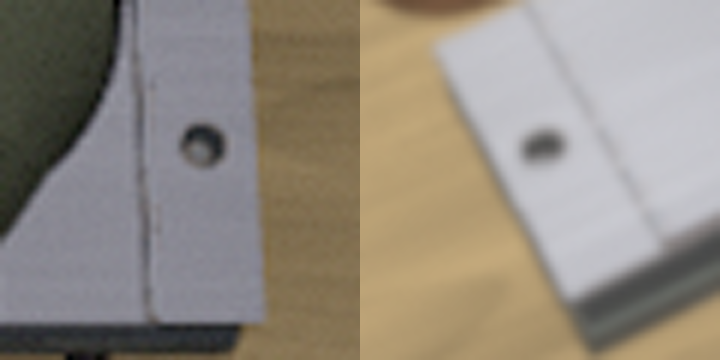

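Pin shows inside the hole (hole (203,146), pin (202,150)); parallax-corrected it lies ~2 mm to -y, ~1 mm to +x. Correct and lower.

Request:
move_arm(deltas="-2.2 1 0 0 0 0 -1;-2.2 1 4 0 0 0 -1;-2.2 1 8 0 0 0 -1;-2.2 1 12 0 0 0 -1;-2.2 1 15 0 0 0 -1;-2.2 1 17 0 0 0 -1;-2.2 1 17 0 0 0 -1")

```text
clock: 17.62
tool_pos: [0.6564, -0.1602, 0.0131]
tool_rot: [0.0, 0.697, 0.717, -0.0]
ft_force: [-0.4, 0.8, -5.1]
gripper_width: 0.0109
finger_force: 58.7
```

Request:
move_arm(deltas="0 0 1 0 0 0 -1;0 0 1.5 0 0 0 -1;0 0 1.5 0 0 0 -1;0 0 1.5 0 0 0 0.3;0 0 1.5 0 0 0 0.3;0 0 1.5 0 0 0 0.3;0 0 -30 0 0 0 0.3;0 0 -80 0 0 0 0.3")

```text
clock: 18.62
tool_pos: [0.6555, -0.16, 0.0927]
tool_rot: [-0.001, 0.697, 0.717, -0.001]
ft_force: [0.1, 0.3, 0.3]
gripper_width: 0.0555
finger_force: 0.0
```

```bash
sed -i 's/^T=.*/T=np.array([130,0,10.4])/' d.py; python3 d.py 438.5,-30,130,1.4 438.5,-30,13.5,1.4
```

```text
t 18.62 tcp [ 655.5 -160.    92.7] phi 1.69 pitch -0.02 roll -0.16 tip [651.6 -30.   82.3] f [0.1 0.3 0.3] w 55.5 ff 0.0 q [-0.02  0.75  0.28  1.56 -0.25  0.88  0.38]
438.5,-30,130,1.4 -> [ 136.3 -213.1  -36.7] [-0.2 -0.   0.3]
438.5,-30,13.5,1.4 -> [ 136.3 -212.8   79.8] [-0.2 -0.   0.3]
```

Request:
move_arm(deltas="34 -53 -20 0 0 0 0.3;68 -106 -36 0 0 0 0.3;102 -160 -36 0 0 0 0.3;136 -213 -36 0 0 0 0.3;136 -213 0 0 0 0 0.3;136 -213 0 0 0 0 0.3;136 -213 0 0 0 0 0.3")

```text
clock: 19.5
tool_pos: [0.4405, -0.0311, 0.0938]
tool_rot: [0.0, 0.697, 0.717, 0.0]
ft_force: [-0.5, 0.2, 0.1]
gripper_width: 0.0555
finger_force: 0.0
```

```bash
python3 d.py 438.5,-30,13.5,1.4;  python3 - <<'E'
from h import *
c=camera("top");s=camera("scene")
a=cv2.resize(c["image"][170:250,300:480,::-1],None,fx=4,fy=4,interpolation=cv2.INTER_CUBIC)
b=cv2.resize(s["image"][240:360,180:360,::-1],None,fx=4,fy=4,interpolation=cv2.INTER_CUBIC)[:280]
b=cv2.resize(s["image"][290:360,180:360,::-1],None,fx=4,fy=4,interpolation=cv2.INTER_CUBIC)
cv2.imwrite("pics/c7.png",np.vstack([a,b]))
E
```

```text
t 19.5 tcp [440.5 -31.1  93.8] phi 1.64 pitch 0.02 roll 0.03 tip [436.7  98.8  83.3] f [-0.5  0.2  0.1] w 55.5 ff 0.0 q [-0.29  0.43  0.29  2.18 -0.23  0.56  0.2 ]
438.5,-30,13.5,1.4 -> [ 1.2 -2.  80.3] [0.  0.  0.2]
```

View pics/c7.png

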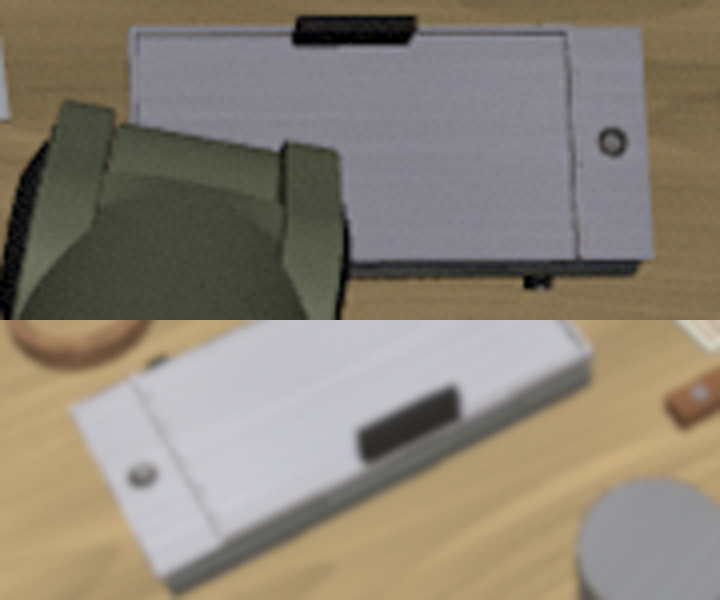

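Plate is seated: the pin is centred in the hole at (612,142), edges parallel to the drier. Now the spatula.

Request:
move_arm(deltas="1 -2 30 0 0 0 0.3;1 -2 60 0 0 0 0.3;1 -2 80 0 0 0 0.3;1 -2 80 0 0 0 0.3;1 -2 80 0 0 0 -1;1 -2 80 0 0 0 -1;1 -2 80 0 0 0 -1;1 -2 80 0 0 0 -1")

```text
clock: 20.6
tool_pos: [0.4382, -0.0297, 0.0139]
tool_rot: [0.001, 0.697, 0.717, 0.001]
ft_force: [0.3, -1.7, 8.8]
gripper_width: 0.0193
finger_force: 60.5
```

```bash
python3 d.py t380,180,150,-90 t400,254,80,-90
```

```text
t 20.6 tcp [438.2 -29.7  13.9] phi 1.69 pitch 0.0 roll 0.09 tip [434.3 100.2   3.5] f [ 0.3 -1.7  8.8] w 19.3 ff 60.5 q [-0.21  0.59  0.19  2.22 -0.31  0.35  0.26]
t380,180,150,-90 -> [ 215.1 -181.7 -146.8] [ 0.1 -0.1 91.7]
t400,254,80,-90 -> [ 288.5 -159.6  -76.8] [ 0.1 -0.1 91.7]
```

```bash
sed -i 's/^T=.*/T=np.array([130,0,10.9])/' d.py; python3 d.py t434.3,100.2,90,1.7 t550,249.5,60,-86.7,3
```

```text
t 20.6 tcp [438.2 -29.7  13.9] phi 1.69 pitch 0.0 roll 0.09 tip [434.3 100.2   3. ] f [ 0.3 -1.7  8.8] w 19.3 ff 60.5 q [-0.21  0.59  0.19  2.22 -0.31  0.35  0.26]
t434.3,100.2,90,1.7 -> [ -0.1   0.1 -87. ] [ 0.1  0.  -0. ]
t550,249.5,60,-86.7,3 -> [272.1  -9.1 -63.9] [ 2.4 -2.4 88.4]
```

Request:
move_arm(deltas="0 0 -20 0 0 0 -1;0 0 -60 0 0 0 -1;40 0 -90 0 0 10 -1;90 0 -90 0.6 -0.6 20 -1;130 0 -90 0.8 -0.8 30 -1;170 0 -90 1.1 -1.1 40 -1;210 0 -90 1.4 -1.4 50 -1;240 -5 -90 1.6 -1.6 60 -1")

```text
clock: 21.6
tool_pos: [0.4252, 0.2123, 0.1035]
tool_rot: [0.0, 0.962, 0.271, -0.019]
ft_force: [0.5, 0.1, -2.0]
gripper_width: 0.0191
finger_force: 59.2
```

```bash
python3 d.py t550,249.5,50,-86.7,3 t550,249.5,5,-86.7,3
```

```text
t 21.6 tcp [425.2 212.3 103.5] phi -58.57 pitch 2.06 roll -0.58 tip [535.6 279.9  87.9] f [ 0.5  0.1 -2. ] w 19.1 ff 59.2 q [-1.04  0.54  0.62  2.07 -0.49  0.72 -1.12]
t550,249.5,50,-86.7,3 -> [ 13.2 -27.3  35.6] [ 0.7 -0.8 28.1]
t550,249.5,5,-86.7,3 -> [ 14.8 -26.8  80.6] [ 0.7 -0.8 28.1]
```

Request:
move_arm(deltas="5 -9 10 0.2 -0.3 9.5 -1;9 -18 20 0.5 -0.6 19 -1;13 -27 35 0.7 -0.8 28 -1;14 -27 60 0.7 -0.8 28 -1;15 -27 75 0.7 -0.8 28 -1;15 -27 80 0.7 -0.8 28 -1;15 -27 80 0.7 -0.8 28 -1;15 -27 80 0.7 -0.8 28 -1")

```text
clock: 22.6
tool_pos: [0.4214, 0.2403, 0.0235]
tool_rot: [0.001, 0.999, 0.032, -0.026]
ft_force: [-0.7, 0.1, -0.8]
gripper_width: 0.0192
finger_force: 59.2
```

```bash
python3 d.py t550,249.5,0,-86.7,3;  cat > tiles.py <<'E'
from h import *
import sys
c=camera("top"); s=camera("scene"); h=cv2.cvtColor(c["image"],cv2.COLOR_RGB2HSV); H,S,V=[h[...,i].astype(int) for i in range(3)]
white=(((H>90)|(H<12))&(V>95)).astype(np.uint8)
for roi in [(185,165,240,215),(258,165,303,212)]:
    try: print("tile",blob(c,white,roi,.009))
    except Exception as e: print(roi,e)
cv2.imwrite("pics/l.png",np.hstack([cv2.resize(c["image"][150:250,170:310,::-1],(420,300)),cv2.resize(s["image"][210:310,300:440,::-1],(378,300)) if 0 else cv2.resize(s["image"][220:320,310:436,::-1],(378,300))]))
E
python3 tiles.py
```

```text
t 22.6 tcp [421.4 240.3  23.5] phi -86.34 pitch 3.01 roll -0.03 tip [550.4 248.5   5.8] f [-0.7  0.1 -0.8] w 19.2 ff 59.2 q [-1.05  0.73  0.6   2.07 -0.75  0.63 -1.41]
t550,249.5,0,-86.7,3 -> [-0.  -1.8  5.8] [-0.   0.   0.4]
tile [626.9 254.1  86.2  69.4  68.7]
tile [639.5  79.4   8.3  69.4  68.6]
```

View pics/l.png

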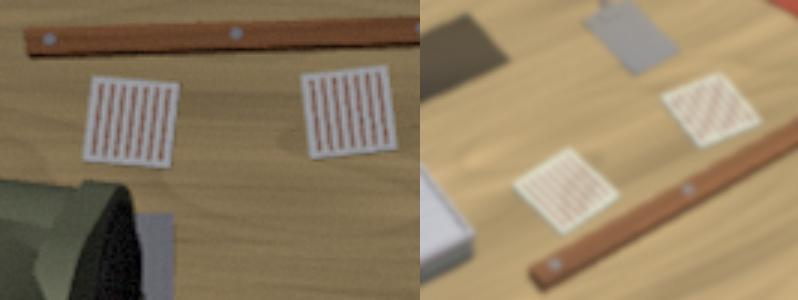

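Tiles at (131,122) and (348,112) in the left crop, blade edge facing the left tile at (173,214). Verify tip and lower to touch.

Request:
move_arm(deltas="0 -1.8 2 0 0 0.4 -1;0 -1.8 4 0 0 0.4 -1;0 -1.8 5 0 0 0.4 -1;0 -1.8 5 0 0 0.4 -1")

```text
clock: 23.2
tool_pos: [0.4207, 0.2419, 0.0178]
tool_rot: [0.001, 0.999, 0.029, -0.027]
ft_force: [-0.5, 1.3, 0.5]
gripper_width: 0.0191
finger_force: 59.6
```

Run:
```python
from h import *
c=camera("top");s=camera("scene")
print("top right corner",cast(c,[(227.5,221.3)],.005),"scene mid",cast(s,[(390,240)],.006),"scene corners",cast(s,[(383.3,245),(396.7,235)],.006))
```

```text
top right corner [[0.5524232  0.21718223 0.005     ]] scene mid [[0.552673   0.25497018 0.006     ]] scene corners [[0.55913961 0.22587893 0.006     ]
 [0.5460779  0.2846394  0.006     ]]
```

Request:
move_arm(deltas="0 0 0.7 0 0 0 -1;0 0 0.7 0 0 0 -1;0 0 0.7 0 0 0 -1")

```text
clock: 23.68
tool_pos: [0.4208, 0.2419, 0.0172]
tool_rot: [0.001, 0.999, 0.028, -0.026]
ft_force: [-1.0, -0.0, 3.5]
gripper_width: 0.0189
finger_force: 59.8
```

Request:
move_arm(deltas="0 0 0.6 0 0 0 -1;0 0 0.6 0 0 0 -1;0 0 0.6 0 0 0 -1")

```text
clock: 24.05
tool_pos: [0.4207, 0.2419, 0.0166]
tool_rot: [0.001, 0.999, 0.029, -0.026]
ft_force: [-2.4, 0.1, 4.8]
gripper_width: 0.019
finger_force: 60.2
```

Request:
move_arm(deltas="12 0 -0.6 0 0 0 -1;26 0 -1.4 0 0 0 -1;40 0 -2.1 0 0 0 -1;54 0 -2.8 0 0 0 -1;66 0 -3.5 0 0 0 -1;74 0 -3.9 0 0 0 -1;80 0 -4.2 0 0 0 -1;80 0 -4.2 0 0 0 -1")

```text
clock: 25.05
tool_pos: [0.5015, 0.2465, 0.0166]
tool_rot: [0.001, 0.999, 0.028, -0.026]
ft_force: [1.4, 0.6, 3.0]
gripper_width: 0.0192
finger_force: 60.1
```

```bash
python3 d.py t680,257,0,-86.7,3; python3 tiles.py
```

```text
t 25.05 tcp [501.5 246.5  16.6] phi -86.74 pitch 2.97 roll 0.03 tip [630.5 253.8  -1. ] f [1.4 0.6 3. ] w 19.2 ff 60.1 q [-0.96  0.82  0.62  1.88 -0.72  0.73 -1.42]
t680,257,0,-86.7,3 -> [49.5 -0.3 -3.7] [ 0. -0. -0.]
tile [629.9 238.4   1.6 122.   36.4]
tile [639.2  79.5   8.4  69.1  69.1]
```

Request:
move_arm(deltas="8 0 -0.4 0 0 0 -1;18 0 -0.9 0 0 0 -1;28 0 -1.5 0 0 0 -1;36 0 -1.9 0 0 0 -1;42 0 -2.2 0 0 0 -1;47 0 -2.5 0 0 0 -1;47 0 -2.5 0 0 0 -1")

```text
clock: 26.02
tool_pos: [0.548, 0.2492, 0.0166]
tool_rot: [0.001, 0.999, 0.029, -0.026]
ft_force: [2.0, -0.6, 3.1]
gripper_width: 0.0192
finger_force: 60.1
```

```bash
python3 d.py
python3 - <<'E'
from h import *
c=camera("top"); s=camera("scene")
cv2.imwrite("pics/l2.png",np.hstack([cv2.resize(c["image"][140:240,170:290,::-1],(400,333)),cv2.resize(s["image"][210:310,340:460,::-1],(400,333))]))
h=cv2.cvtColor(s["image"],cv2.COLOR_RGB2HSV).astype(int)
E
```

```text
t 26.02 tcp [548.  249.2  16.6] phi -86.73 pitch 3.02 roll 0.03 tip [677.  256.6  -1.2] f [ 2.  -0.6  3.1] w 19.2 ff 60.1 q [-0.91  0.87  0.63  1.76 -0.71  0.8  -1.43]
```

View pics/l2.png

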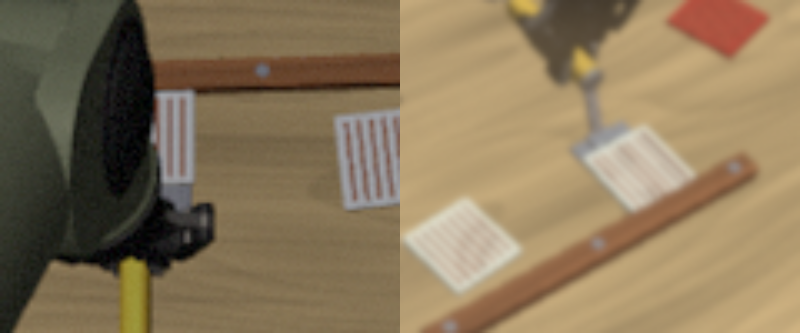

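Blade is under the tile, which stands against the batten (right crop (640,165)). Tip back and lift.

```bash
python3 d.py t676,256.5,2,-86.7,0 t674,256.5,10,-86.7,-4 t668,256,30,-86.7,-5  t660,256,70,-86.7,-5 t650,250,100,-86.7,-5
```

```text
t 26.12 tcp [547.9 249.2  16.6] phi -86.73 pitch 3.01 roll 0.03 tip [677.  256.6  -1.1] f [ 2.3 -0.3  3.4] w 19.3 ff 60.1 q [-0.91  0.87  0.63  1.76 -0.71  0.8  -1.43]
t676,256.5,2,-86.7,0 -> [-1.5  0.1  3.8] [ 0.  3. -0.]
t674,256.5,10,-86.7,-4 -> [-3.9 -0.   5. ] [ 0.  7. -0.]
t668,256,30,-86.7,-5 -> [-10.8   0.2 -12.4] [ 0.  8. -0.]
t660,256,70,-86.7,-5 -> [-20.9  -0.3 -51.9] [ 0.  8. -0.]
t650,250,100,-86.7,-5 -> [-32.8   5.2 -81.3] [ 0.  8. -0.]
```

Request:
move_arm(deltas="-0.5 0 1.2 0 1.5 0 -1;-1.5 0 3 0 3 0 -1;-3 0 4 0 5 0 -1;-4 0 4 0 7 0 -1;-6 0 0 0 8 0 -1;-9 0 -6 0 8 0 -1;-11 0 -12 0 8 0 -1;-14 0 -22 0 8 0 -1")

```text
clock: 27.12
tool_pos: [0.5347, 0.2484, 0.0397]
tool_rot: [-0.001, 0.999, 0.028, 0.043]
ft_force: [-0.3, -0.4, -2.0]
gripper_width: 0.0187
finger_force: 59.1
```

```bash
python3 d.py t645,250,100,-86.7,-5 t600,-109,105,-88.3,-5
cat > st.py <<'E'
from h import *
import sys
# white/brown tile blobs in scene view, as pixel centroid and area
s=camera("scene"); h=cv2.cvtColor(s["image"],cv2.COLOR_RGB2HSV).astype(int)
m=((h[...,1]<75)&(h[...,2]>185)).astype(np.uint8); m=cv2.morphologyEx(m,cv2.MORPH_OPEN,np.ones((2,2),np.uint8))
n,l,st,ce=cv2.connectedComponentsWithStats(m)
for i in range(1,n):
    if st[i,4]>60 and 190<ce[i,0]<460 and 170<ce[i,1]<360: print(ce[i].round(1),st[i].tolist())
E
python3 st.py
```

```text
t 27.12 tcp [534.7 248.4  39.7] phi -86.73 pitch -4.94 roll 0.04 tip [665.  255.8  40.1] f [-0.3 -0.4 -2. ] w 18.7 ff 59.1 q [-1.    0.77  0.65  1.91 -0.74  0.61 -1.41]
t645,250,100,-86.7,-5 -> [-15.1   4.8 -61.3] [ 0.   0.1 -0. ]
t600,-109,105,-88.3,-5 -> [-79.7 357.  -71.7] [-0.1  0.1  1.6]
[412.2 249.9] [396, 238, 34, 24, 473]
[258.5 307.9] [198, 267, 127, 86, 4694]
[359.5 283.9] [342, 270, 36, 29, 580]
```

Request:
move_arm(deltas="-2 0 -6 0 0 0 -1;-5 1 -18 0 0 0 -1;-9 3 -32 0 0 0 -1;-13 4 -46 0 0 0 -1;-15 5 -56 0 0 0 -1;-16 10 -62 0 0 0 -1;-20 24 -66 0 0 0 -1;-25 44 -68 0 0 0 -1")

```text
clock: 28.18
tool_pos: [0.5062, 0.2015, 0.1048]
tool_rot: [-0.001, 0.999, 0.029, 0.043]
ft_force: [0.7, 0.1, -3.3]
gripper_width: 0.0193
finger_force: 59.1
```

Request:
move_arm(deltas="-6 26 0 0 0 0.2 -1;-12 54 0 0 0 0.4 -1;-18 82 0 0 0 0.6 -1;-24 110 0 0 0 0.8 -1;-30 138 0 0 0 1 -1;-36 166 0 0 0 1.2 -1;-41 188 0 0 0 1.4 -1;-44 200 0 0 0 1.5 -1")

```text
clock: 29.18
tool_pos: [0.4734, -0.0015, 0.1011]
tool_rot: [-0.001, 0.999, 0.014, 0.043]
ft_force: [0.8, 1.1, -3.1]
gripper_width: 0.0193
finger_force: 59.1
```

```bash
python3 d.py t615,-108,100,-88.3,-5; python3 st.py
```

```text
t 29.18 tcp [473.4  -1.5 101.1] phi -88.36 pitch -4.94 roll -0.09 tip [603.8   2.3 101.5] f [ 0.8  1.1 -3.1] w 19.3 ff 59.1 q [-0.66  0.51  0.7   2.18 -0.64  0.56 -1.03]
t615,-108,100,-88.3,-5 -> [  7.9 110.7   2.1] [-0.1  0.1 -0.1]
[324.  255.1] [307, 244, 36, 24, 525]
[258.7 307.9] [198, 267, 127, 86, 4670]
[359.5 283.9] [342, 270, 36, 29, 579]
```

Request:
move_arm(deltas="1 14 0 0 0 0 -1;2 38 0 0 0 0 -1;4 64 0 0 0 0 -1;6 88 0 0 0 0 -1;8 103 4 0 0 0 -1;8 110 12 0 0 0 -1;8 111 22 0 0 0 -1;8 111 28 0 0 0 -1")

```text
clock: 30.22
tool_pos: [0.4878, -0.1093, 0.0728]
tool_rot: [-0.002, 0.999, 0.016, 0.043]
ft_force: [0.6, 0.3, -2.6]
gripper_width: 0.0191
finger_force: 59.1
```

```bash
python3 d.py t615,-108,55,-88.3,0 t615,-108,44,-88.3,7 t615,-108,38,-88.3,14  t615,-108,36,-88.3,18 t600,-108.5,36,-88.3,18 t570,-109.4,36,-88.3,18 t530,-110.6,36,-88.3,18 ; python3 st.py
```

```text
t 30.23 tcp [ 487.8 -109.3   72.8] phi -88.19 pitch -4.9 roll -0.12 tip [ 618.2 -105.2   73.1] f [ 0.6  0.3 -2.6] w 19.1 ff 59.1 q [-0.33  0.58  0.6   2.13 -0.7   0.53 -0.76]
t615,-108,55,-88.3,0 -> [-3.4  2.4  6.6] [-0.1 -4.9  0.1]
t615,-108,44,-88.3,7 -> [-0.7  2.4  2.1] [ -0.1 -11.9   0.1]
t615,-108,38,-88.3,14 -> [ 4.3  2.4 -6.9] [ -0.1 -18.9   0.1]
t615,-108,36,-88.3,18 -> [  8.1   2.4 -13.1] [ -0.1 -22.9   0.1]
t600,-108.5,36,-88.3,18 -> [ -6.9   2.4 -14.4] [ -0.1 -22.9   0.1]
t570,-109.4,36,-88.3,18 -> [-36.8   2.4 -16.9] [ -0.1 -22.9   0.1]
t530,-110.6,36,-88.3,18 -> [-76.7   2.3 -20.4] [ -0.1 -22.9   0.1]
[258.6 307.8] [198, 268, 127, 85, 4587]
[359.5 283.8] [342, 270, 36, 29, 574]
```

Request:
move_arm(deltas="-3 2.4 6 0 -5 0 -1;-1 2.4 2 0 -12 0 -1;2 2.4 -3 0 -16 0 -1;4 2.4 -7 0 -19 0 -1;6 2.4 -10 0 -21 0 -1;8 2.4 -13 0 -23 0 -1;8 2.4 -13 0 -23 0 -1;8 2.4 -13 0 -23 0 -1")

```text
clock: 31.28
tool_pos: [0.4947, -0.1119, 0.0872]
tool_rot: [0.002, 0.988, 0.016, -0.157]
ft_force: [0.6, 0.5, -2.4]
gripper_width: 0.0191
finger_force: 59.2
```

```bash
python3 d.py t615,-108,35,-88.3,18 t600,-108.5,35,-88.3,18 t570,-109.4,35,-88.3,18 t530,-110.6,35,-88.3,18 t500,-110.6,90,-88.3,0
cat > pl.py <<'E'
from h import *
# brown-striped tiles on the plate, scene view: non-plate pixels
s=camera("scene"); c=camera("top")
for cam,n in((s,"scene"),(c,"top")):
    b=cam["image"].astype(int); m=((b[...,0]-b[...,2])>18).astype(np.uint8)  # warm = ribs/wood
    F=np.array([.5916,-.163,.034]); Rz=R.from_euler("z",1.7,degrees=True)
    poly=proj(cam,Rz.apply([[-.066,-.126,0],[.058,-.126,0],[.058,.126,0],[-.066,.126,0]])+F).astype(np.int32)
    k=np.zeros(m.shape,np.uint8); cv2.fillPoly(k,[poly],1); m&=k
    m=cv2.morphologyEx(m,cv2.MORPH_CLOSE,np.ones((5,5),np.uint8))
    nn,l,st,ce=cv2.connectedComponentsWithStats(m)
    for i in range(1,nn):
        if st[i,4]>40:
            p=Rz.inv().apply(cast(cam,[ce[i]],.043)[0]-F)*1000
            print(n,"floor xy",p[:2].round(1),st[i].tolist())
E
python3 pl.py
```

```text
t 31.27 tcp [ 494.7 -111.9   87.2] phi -88.22 pitch 18.02 roll -0.11 tip [ 614.9 -108.1   36.6] f [ 0.6  0.5 -2.4] w 19.1 ff 59.2 q [-0.38  0.81  0.73  1.76 -0.48  1.1  -0.98]
t615,-108,35,-88.3,18 -> [ 0.6 -0.4  1.6] [-0.1  0.   0.1]
t600,-108.5,35,-88.3,18 -> [-13.7  -0.3   6.2] [-0.1  0.   0.1]
t570,-109.4,35,-88.3,18 -> [-42.3  -0.4  15.5] [-0.1  0.   0.1]
t530,-110.6,35,-88.3,18 -> [-80.3  -0.4  27.9] [-0.1  0.   0.1]
t500,-110.6,90,-88.3,0 -> [-122.8   -1.4   25.5] [-0.1 18.   0.1]
scene floor xy [ 3.8 61.2] [276, 277, 29, 27, 413]
top floor xy [-56.7  39.2] [367, 223, 10, 12, 94]
```

```bash
python3 d.py t612,-108,35.5,-88.3,25
```

```text
t 31.38 tcp [ 494.8 -112.    87.4] phi -88.23 pitch 18.01 roll -0.11 tip [ 615.  -108.2   36.8] f [ 0.5  0.2 -1.9] w 19.0 ff 59.2 q [-0.38  0.81  0.73  1.76 -0.48  1.1  -0.98]
t612,-108,35.5,-88.3,25 -> [ -0.1  -0.6 -13.6] [-0.1 -7.   0.1]
```

Request:
move_arm(deltas="0 0 -7 0 -3.5 0 -1;0 -0.5 -13.5 0 -7 0 -1;0 -0.5 -13.5 0 -7 0 -1;0 -0.5 -13.5 0 -7 0 -1")

```text
clock: 31.88
tool_pos: [0.4988, -0.1117, 0.1001]
tool_rot: [0.002, 0.976, 0.015, -0.216]
ft_force: [-0.6, -0.0, -1.5]
gripper_width: 0.0192
finger_force: 59.3
```

```bash
python3 d.py t597,-108.5,35,-88.3,25 t570,-109.4,35,-88.3,25 t530,-110.6,35,-88.3,25; python3 pl.py
```

```text
t 31.88 tcp [ 498.8 -111.7  100.1] phi -88.25 pitch 24.98 roll -0.1 tip [ 612.  -108.1   35.3] f [-0.6 -0.  -1.5] w 19.2 ff 59.3 q [-0.36  0.88  0.74  1.64 -0.43  1.27 -1.02]
t597,-108.5,35,-88.3,25 -> [-13.4  -0.3   6.6] [-0.1 -0.   0.1]
t570,-109.4,35,-88.3,25 -> [-37.9  -0.2  18. ] [-0.1 -0.   0.1]
t530,-110.6,35,-88.3,25 -> [-74.2  -0.2  34.9] [-0.1 -0.   0.1]
scene floor xy [ 6.7 61. ] [277, 278, 29, 26, 402]
top floor xy [-48.5  39.1] [367, 215, 11, 20, 174]
```

Front edge has slid to the floor; withdraw the blade from under it.

Request:
move_arm(deltas="-7 0 3.4 0 0 0 -1;-14 0 6.6 0 0 0 -1;-22 0 10.4 0 0 0 -1;-30 0 14.2 0 0 0 -1;-38 0 18 0 0 0 -1;-47 0 22 0 0 0 -1;-56 0 26.3 0 0 0 -1;-65 0 30.5 0 0 0 -1")

```text
clock: 32.98
tool_pos: [0.4267, -0.1138, 0.1001]
tool_rot: [0.002, 0.976, 0.015, -0.217]
ft_force: [0.1, 0.4, -1.5]
gripper_width: 0.0194
finger_force: 59.2
```

```bash
python3 d.py t520,-110.6,38,-88.3,25; python3 pl.py
```

```text
t 32.98 tcp [ 426.7 -113.8  100.1] phi -88.23 pitch 25.04 roll -0.1 tip [ 539.8 -110.2   35.2] f [ 0.1  0.4 -1.5] w 19.4 ff 59.2 q [-0.4   0.79  0.76  1.84 -0.41  1.16 -0.98]
t520,-110.6,38,-88.3,25 -> [-19.1  -0.5   5.9] [-0.1  0.   0.1]
scene floor xy [ 9.8 56.6] [275, 280, 31, 26, 472]
```

Tile is down at floor (≈7,57). Back off, rise and go to the second tile.

```bash
python3 d.py t515,-111,40,-88.3,25 t530,-80,90,-88.3,10 t572,75.6,60,-86.7,3 t572,75.6,4,-86.7,3
```

```text
t 33.08 tcp [ 426.4 -113.8  100.2] phi -88.26 pitch 25.07 roll -0.11 tip [ 539.4 -110.2   35.3] f [ 1.7  0.5 -1.6] w 18.8 ff 59.3 q [-0.4   0.79  0.76  1.84 -0.41  1.16 -0.98]
t515,-111,40,-88.3,25 -> [-24.2  -0.2   6.2] [-0.1  0.1  0.1]
t530,-80,90,-88.3,10 -> [-29.2 -30.8 -11.7] [-0.1 15.1  0.1]
t572,75.6,60,-86.7,3 -> [  29.8 -181.3   11.4] [-0.5 22.1 -1.5]
t572,75.6,4,-86.7,3 -> [  53.5 -181.2   62.1] [-0.5 22.1 -1.5]
```

Request:
move_arm(deltas="-10 0 4 0 0 0 -1;-20 0 5 0 0 0 -1;-20 0 -20 0 5 0 -1;-20 0 -40 0 10 0 -1;-20 -20 -50 0 16 0 -1;-20 -40 -50 0 22 0 -1;-20 -40 -50 0 22 0 -1")

```text
clock: 33.95
tool_pos: [0.4277, -0.0725, 0.1544]
tool_rot: [-0.002, 1.0, 0.016, -0.026]
ft_force: [0.3, 0.5, -1.0]
gripper_width: 0.0193
finger_force: 59.3
```

```bash
python3 d.py  t572,75.6,60,-86.7,3 t572,75.6,4,-86.7,3;python3 tiles.py; python3 pl.py
```

```text
t 33.95 tcp [427.7 -72.5 154.4] phi -88.17 pitch 2.97 roll -0.24 tip [556.9 -68.3 136.8] f [ 0.3  0.5 -1. ] w 19.3 ff 59.3 q [-0.61  0.45  0.85  2.12 -0.45  0.82 -1.02]
t572,75.6,60,-86.7,3 -> [  23.7 -139.8   76.1] [-0.3 -0.  -1.5]
t572,75.6,4,-86.7,3 -> [  26.6 -139.5  132.1] [-0.3 -0.  -1.5]
tile [687.2 285.    0.    0.    0. ]
tile [639.4  79.5   8.3  69.6  68.3]
scene floor xy [ 9.9 56.3] [275, 280, 31, 27, 475]
```

Request:
move_arm(deltas="6 -40 10 0 0 -0.5 -1;14 -90 30 0 0 -1 -1;24 -140 60 -0.3 0 -1.5 -1;26 -140 100 -0.3 0 -1.5 -1;27 -140 120 -0.3 0 -1.5 -1;27 -140 132 -0.3 0 -1.5 -1;27 -140 132 -0.3 0 -1.5 -1;27 -140 132 -0.3 0 -1.5 -1")

```text
clock: 35.15
tool_pos: [0.4453, 0.0668, 0.0215]
tool_rot: [0.002, 0.999, 0.028, -0.026]
ft_force: [-0.6, -0.4, -0.6]
gripper_width: 0.0189
finger_force: 59.4
```

```bash
python3 d.py  t572,75.6,-1,-86.7,3
```

```text
t 35.15 tcp [445.3  66.8  21.5] phi -86.74 pitch 3.0 roll 0.11 tip [574.3  74.1   3.8] f [-0.6 -0.4 -0.6] w 18.9 ff 59.4 q [-0.69  0.69  0.58  2.16 -0.73  0.56 -1.08]
t572,75.6,-1,-86.7,3 -> [-2.  -1.5  4.9] [ 0.1  0.  -0. ]
```

Request:
move_arm(deltas="-2 -1.5 2 0 0 0 -1;-2 -1.5 4 0 0 0 -1;-2 -1.5 4.9 0 0 0 -1;-2 -1.5 4.9 0 0 0 -1;-2 -1.5 4.9 0 0 0 -1")

```text
clock: 35.78
tool_pos: [0.4426, 0.0684, 0.0163]
tool_rot: [0.002, 0.999, 0.029, -0.026]
ft_force: [-2.1, 0.1, 4.0]
gripper_width: 0.0188
finger_force: 60.3
```

Request:
move_arm(deltas="8 0 -0.4 0 0 0 -1;18 0 -0.9 0 0 0 -1;28 0 -1.5 0 0 0 -1;38 0 -2 0 0 0 -1;46 0 -2.4 0 0 0 -1;54 0 -2.8 0 0 0 -1;60 0 -3.1 0 0 0 -1;60 0 -3.1 0 0 0 -1")

```text
clock: 36.78
tool_pos: [0.5032, 0.0718, 0.0161]
tool_rot: [0.002, 0.999, 0.029, -0.026]
ft_force: [1.7, -0.0, 3.2]
gripper_width: 0.0193
finger_force: 60.1
```

Request:
move_arm(deltas="8 0 -0.4 0 0 0 -1;18 0 -0.9 0 0 0 -1;28 0 -1.5 0 0 0 -1;38 0 -2 0 0 0 -1;46 0 -2.4 0 0 0 -1;51 0 -2.7 0 0 0 -1;55 0 -2.9 0 0 0 -1;55 0 -2.9 0 0 0 -1")

```text
clock: 37.78
tool_pos: [0.5579, 0.075, 0.016]
tool_rot: [0.002, 0.999, 0.029, -0.026]
ft_force: [1.9, 0.6, 2.0]
gripper_width: 0.019
finger_force: 60.1
```

```bash
python3 d.py; python3 st.py
python3 - <<'E'
from h import *
s=camera("scene")
for x in(689,699):
  P=R.from_euler("z",3.3,degrees=True).apply([[-35,0,9]])+[697-35*0,81,0]; print("expected tile centre px if at batten",proj(s,P/1000)); break
E
```

```text
t 37.77 tcp [557.9  75.   16. ] phi -86.71 pitch 3.0 roll 0.13 tip [687.   82.3  -1.7] f [1.9 0.6 2. ] w 19.0 ff 60.1 q [-0.64  0.82  0.61  1.87 -0.69  0.73 -1.14]
[258.3 308. ] [198, 267, 127, 87, 4706]
[344.1 296.4] [328, 283, 34, 29, 618]
expected tile centre px if at batten [[361.45868649 288.76340244]]
```

Run:
```python
from h import *
c=camera("top"); s=camera("scene")
cv2.imwrite("pics/l3.png",np.hstack([cv2.resize(c["image"][140:240,230:330,::-1],(400,400)),cv2.resize(s["image"][240:330,300:390,::-1],(400,400))]))
```

```text
(no output)
```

View pics/l3.png

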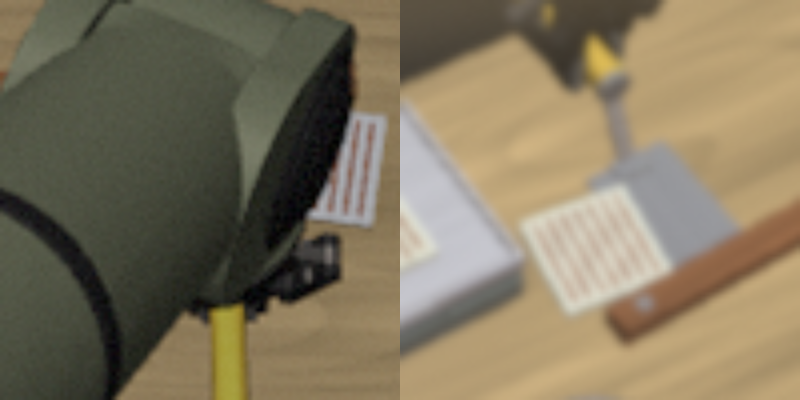

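The tile was knocked aside to -y (corners at about (525,222),(622,185),(672,268),(573,312) in the right crop); the blade is only beside/partly under it. Withdraw straight back and re-measure.

Request:
move_arm(deltas="-8 0 0.4 0 0 0 -1;-22 0 1.1 0 0 0 -1;-40 0 2 0 0 0 -1;-60 0 3 0 0 0 -1;-80 0 4 0 0 0 -1;-100 0 5 0 0 0 -1;-120 0 3 0 0 0 -1;-125 0 -10 0 0 0 -1")

```text
clock: 38.98
tool_pos: [0.4306, 0.0677, 0.0327]
tool_rot: [0.002, 0.999, 0.029, -0.028]
ft_force: [-0.2, -0.6, -0.7]
gripper_width: 0.0193
finger_force: 59.4
```

```bash
cat > tr.py <<'E'
from h import *
import sys
s=camera("scene"); c=camera("top")
h=cv2.cvtColor(s["image"],cv2.COLOR_RGB2HSV).astype(int); m=((h[...,1]<75)&(h[...,2]>185)).astype(np.uint8)
n,l,st,ce=cv2.connectedComponentsWithStats(m)
print("scene",blob(s,m,(322,255,400,325),.009))
h=cv2.cvtColor(c["image"],cv2.COLOR_RGB2HSV).astype(int); m=(((h[...,0]>90)|(h[...,0]<12))&(h[...,2]>95)).astype(np.uint8)
m[:,302:]=0 if 0 else m[:,302:]
x0=int(sys.argv[1]) if len(sys.argv)>1 else 306
print("top",blob(c,m,(250,172,x0,215),.009))
E
python3 d.py; python3 tr.py 322; python3 pl.py
```

```text
t 38.98 tcp [430.6  67.7  32.7] phi -86.71 pitch 3.23 roll 0.11 tip [559.6  75.1  14.5] f [-0.2 -0.6 -0.7] w 19.3 ff 59.4 q [-0.72  0.66  0.6   2.18 -0.71  0.57 -1.09]
scene [648.6  12.5  94.6  85.3  81.6]
top [645.9  22.8   1.4  65.   55.9]
scene floor xy [ 9.9 56.3] [275, 280, 31, 27, 476]
top floor xy [ 8.2 54.9] [353, 190, 25, 25, 608]
```

Run:
```python
from h import *
s=camera("scene"); c=camera("top")
h=cv2.cvtColor(c["image"],cv2.COLOR_RGB2HSV).astype(int); m=(((h[...,0]>90)|(h[...,0]<12))&(h[...,2]>95)).astype(np.uint8)
for x1 in (328,330): print("top",blob(c,m,(270,160,x1,215),.009))
cs=[(300+(u-400)*.225,240+v*.225) for u,v in((525,222),(622,185),(672,268),(573,312))]
P=cast(s,cs,.009)[:,:2]*1000; print(P.round(1).tolist(),P.mean(0))
for row in range(172,206,3): print(row,''.join('#' if v else '.' for v in m[row,285:345]))
```

```text
top [648.8  14.4   6.3  69.3  68.8]
top [648.8  14.4   6.3  69.3  68.8]
[[620.7, -1.6], [626.2, 65.1], [693.3, 57.1], [690.6, -10.9]] [657.7142651   27.44706985]
172 .............#############################..................
175 .............############################...................
178 ..............############################.....#############
181 ..............#############################....#############
184 ..............#############################....#############
187 ...............############################....#############
190 ...............############################....#############
193 ...............#############################...#############
196 ................###########################....#############
199 ...............................................#############
202 ...............................................#############
205 ...............................................#############
```

Tile now at (649,14), yaw 6°, still backed by the batten's end. Re-approach.

```bash
python3 d.py  t572,13,15,-86.7,3 t572,13,3.5,-86.7,3
```

```text
t 39.27 tcp [433.6  68.   32.5] phi -86.69 pitch 3.03 roll 0.12 tip [562.7  75.4  14.8] f [ 0.4  0.6 -0.5] w 19.4 ff 59.5 q [-0.72  0.66  0.6   2.18 -0.71  0.57 -1.09]
t572,13,15,-86.7,3 -> [ 5.7 62.8 -0.3] [0.1 0.  0. ]
t572,13,3.5,-86.7,3 -> [ 6.3 62.8 11.1] [0.1 0.  0. ]
```

Request:
move_arm(deltas="3 15 -4 0 0 0 -1;8 40 -4 0 0 0 -1;9 58 -4 0 0 0 -1;9 62 0 0 0 0 -1;9 62 8 0 0 0 -1;9 62 11 0 0 0 -1;9 62 11 0 0 0 -1")

```text
clock: 40.15
tool_pos: [0.445, 0.0068, 0.021]
tool_rot: [0.002, 0.999, 0.029, -0.027]
ft_force: [-0.1, 0.5, -2.3]
gripper_width: 0.0192
finger_force: 59.4
```

```bash
python3 d.py  t572,13,-1.3,-86.7,3
```

```text
t 40.15 tcp [445.    6.8  21. ] phi -86.67 pitch 3.08 roll 0.12 tip [574.   14.3   3.1] f [-0.1  0.5 -2.3] w 19.2 ff 59.4 q [-0.56  0.68  0.57  2.17 -0.71  0.54 -0.96]
t572,13,-1.3,-86.7,3 -> [-1.9  1.1  4.7] [0.1 0.1 0. ]
```

Request:
move_arm(deltas="0 0 2 0 0 0 -1;0 0 3.5 0 0 0 -1;0 0 4.5 0 0 0 -1;0 0 4.5 0 0 0 -1;0 0 4.5 0 0 0 -1")

```text
clock: 40.78
tool_pos: [0.4451, 0.0064, 0.0169]
tool_rot: [0.002, 0.999, 0.029, -0.026]
ft_force: [-0.4, 0.5, 0.5]
gripper_width: 0.0194
finger_force: 59.7
```

```bash
python3 d.py t690.5,20,-1.3,-86.7,3; python3 st.py
```

```text
t 40.77 tcp [445.1   6.4  16.9] phi -86.71 pitch 3.03 roll 0.12 tip [574.1  13.8  -0.9] f [-0.4  0.5  0.5] w 19.4 ff 59.7 q [-0.55  0.69  0.56  2.17 -0.72  0.53 -0.95]
t690.5,20,-1.3,-86.7,3 -> [116.4   0.6  -5.7] [ 0.1  0.  -0. ]
[258.5 307.9] [198, 267, 127, 86, 4678]
[341.6 295.8] [324, 281, 36, 30, 618]
```

Request:
move_arm(deltas="8 0 0.3 0 0 0 -1;18 0 -0.2 0 0 0 -1;28 0 -0.8 0 0 0 -1;38 0 -1.3 0 0 0 -1;46 0 -1.7 0 0 0 -1;54 0 -2.1 0 0 0 -1;60 0 -2.4 0 0 0 -1;60 0 -2.4 0 0 0 -1")

```text
clock: 41.82
tool_pos: [0.5058, 0.0098, 0.016]
tool_rot: [0.002, 0.999, 0.029, -0.026]
ft_force: [1.4, -0.2, 2.4]
gripper_width: 0.0188
finger_force: 60.0
```

```bash
python3 d.py t690.5,20.5,-1.3,-86.7,3; python3 st.py
```

```text
t 41.83 tcp [505.8   9.8  16. ] phi -86.7 pitch 2.99 roll 0.13 tip [634.8  17.2  -1.6] f [ 1.4 -0.2  2.4] w 18.8 ff 60.0 q [-0.55  0.76  0.59  2.02 -0.69  0.63 -1.  ]
t690.5,20.5,-1.3,-86.7,3 -> [55.7 -0.  -3.3] [ 0.1 -0.  -0. ]
[258.5 307.9] [198, 267, 127, 86, 4662]
[343.5 298.6] [327, 284, 35, 31, 580]
```

Request:
move_arm(deltas="8 0 -0.4 0 0 0 -1;18 0 -0.9 0 0 0 -1;28 0 -1.5 0 0 0 -1;38 0 -2 0 0 0 -1;46 0 -2.4 0 0 0 -1;51 0 -2.7 0 0 0 -1;55 0 -2.9 0 0 0 -1;55 0 -2.9 0 0 0 -1")

```text
clock: 42.88
tool_pos: [0.5605, 0.013, 0.016]
tool_rot: [0.002, 0.999, 0.029, -0.026]
ft_force: [1.4, -1.4, 2.0]
gripper_width: 0.0192
finger_force: 60.1
```

```bash
python3 d.py ; python3 st.py
python3 - <<'E'
from h import *
s=camera("scene")
h=cv2.cvtColor(s["image"],cv2.COLOR_RGB2HSV).astype(int); m=((h[...,1]<75)&(h[...,2]>185)).astype(np.uint8)
b=blob(s,m,(322,270,400,325),.011); print(b)
P=R.from_euler("z",3.3,degrees=True).apply([[-35,0,0]])+[700,15,11]
print("expected",proj(s,P/1000))
for row in range(276,322,3): print(row,' '.join('%3d'%v for v in s["image"][row,318:376:2,2]))
E
```

```text
t 42.88 tcp [560.5  13.   16. ] phi -86.71 pitch 2.99 roll 0.13 tip [689.6  20.4  -1.7] f [ 1.4 -1.4  2. ] w 19.2 ff 60.1 q [-0.53  0.82  0.6   1.87 -0.68  0.72 -1.04]
[258.4 307.9] [198, 267, 127, 86, 4672]
[343.7 298.3] [327, 284, 35, 30, 586]
[662.5  13.5  93.8  87.6  73.6]
expected [[341.47907964 299.03522541]]
276 127 125 123 122 120 115 128 123 118 117 117 117 118 119 119 120 120 119 118 115 114 112 111 110 107 108 112 111 110
279 126 123 119 117 115 114 125 124 119 121 122 125 125 123 122 120 118 116 114 113 113 111 108 105 105 109 110 109 108
282 128 120 120 121 122 118 122 128 127 135 146 150 137 127 131 117 115 114 113 110 107 103 104 109 110 109 108 106 106
285 161 132 124 125 123 124 125 140 150 153 153 173 192 190 192 158 117 108 105 104 105 108 110 109 108 108 110 114 115
288 174 169 136 126 137 141 143 152 158 176 192 189 183 177 174 176 175 120 106 109 111 111 110 111 114 117 117 116 117
291 200 177 166 155 154 164 178 188 178 178 164 177 170 173 168 174 175 182 132 112 112 115 117 116 117 116 118 119 117
294 204 201 176 167 191 193 189 172 184 170 185 173 185 169 184
[... 436 characters left out ...]
  91 109 114 123 175 188 167 185 163 180 161 170 148 123 116  97  71  69  68  66  58  58  77 103 118
309  82  84  95 108 115 116 115 114 119 156 191 175 195 190 138  81  73  83 114 101  67  60  57  66  92 110 118 117 117
312 107 113 115 115 114 116 116 116 117 118 151 184 162 132  86  54  65  67  62  55  59  81 106 116 117 117 119 120 120
315 115 115 115 115 115 116 115 115 116 117 117 119 117 118 115  85  52  56  76  99 114 119 121 122 121 119 118 116 118
318 115 115 115 114 114 115 116 116 116 116 116 118 121 121 123 121 110 113 121 122 122 120 119 116 115 117 119 120 121
321 114 114 115 115 116 115 115 116 118 121 124 127 127 126 124 122 122 121 119 116 115 114 116 119 122 122 119 115 113
```

Tile held at the batten while the blade slid under. Lift as before.

Request:
move_arm(deltas="-0.5 0 1.2 0 1.5 0 -1;-1.5 0 3 0 3 0 -1;-3 0 4 0 5 0 -1;-4 0 4 0 7 0 -1;-6 0 0 0 8 0 -1;-9 0 -6 0 8 0 -1;-11 0 -12 0 8 0 -1;-14 0 -22 0 8 0 -1")

```text
clock: 43.98
tool_pos: [0.5471, 0.0123, 0.0392]
tool_rot: [-0.0, 0.999, 0.029, 0.043]
ft_force: [0.0, -0.4, -2.5]
gripper_width: 0.0193
finger_force: 59.3
```

Request:
move_arm(deltas="-2 0 -6 0 0 0 -1;-5 0 -18 0 0 0 -1;-9 0 -32 0 0 0 -1;-12 0 -46 0 0 0 -1;-14 0 -56 0 0 0 -1;-16 0 -62 0 0 0 -1;-16 0 -64 0 0 0 -1")

```text
clock: 44.85
tool_pos: [0.5257, 0.0113, 0.1014]
tool_rot: [-0.0, 0.999, 0.029, 0.043]
ft_force: [0.3, 0.0, -2.5]
gripper_width: 0.019
finger_force: 59.3
```

```bash
python3 d.py t618,-217,100,-88.3,-5; python3 st.py
```

```text
t 44.85 tcp [525.7  11.3 101.4] phi -86.7 pitch -4.97 roll 0.11 tip [655.9  18.9 101.8] f [ 0.3  0.  -2.5] w 19.0 ff 59.3 q [-0.64  0.58  0.69  2.06 -0.64  0.62 -1.04]
t618,-217,100,-88.3,-5 -> [-51.4 229.6  -2.2] [-0.   0.   1.6]
[338.5 266.7] [320, 253, 38, 28, 601]
[258.3 308. ] [198, 267, 127, 86, 4687]
```

Request:
move_arm(deltas="-2 8 0 0 0 0 -1;-6 26 0 0 0 0.2 -1;-12 54 0 0 0 0.4 -1;-18 82 0 0 0 0.6 -1;-24 110 0 0 0 0.8 -1;-30 138 0 0 0 1 -1;-36 164 0 0 0 1.2 -1;-41 186 0 0 0 1.4 -1")

```text
clock: 45.9
tool_pos: [0.4949, -0.1786, 0.0976]
tool_rot: [-0.001, 0.999, 0.016, 0.043]
ft_force: [0.1, -0.4, -2.7]
gripper_width: 0.0192
finger_force: 59.3
```

Request:
move_arm(deltas="-4 16 0 0 0 0.1 -1;-7 30 2 0 0 0.2 -1;-9 38 6 0 0 0.2 -1;-10 43 14 0 0 0.2 -1;-10 43 22 0 0 0.2 -1;-10 43 27 0 0 0.2 -1;-10 43 27 0 0 0.2 -1")

```text
clock: 46.78
tool_pos: [0.4893, -0.2196, 0.0697]
tool_rot: [-0.001, 0.999, 0.015, 0.043]
ft_force: [0.1, -0.1, -3.2]
gripper_width: 0.0191
finger_force: 59.3
```

```bash
python3 d.py t618,-217,55,-88.3,0 t618,-217,42,-88.3,10 t618,-217,36,-88.3,18 t615,-217,35.3,-88.3,25; python3 st.py; python3 pl.py
```

```text
t 46.77 tcp [ 489.3 -219.6   69.7] phi -88.27 pitch -4.92 roll -0.04 tip [ 619.7 -215.7   70. ] f [ 0.1 -0.1 -3.2] w 19.1 ff 59.3 q [-0.08  0.63  0.57  2.03 -0.69  0.59 -0.57]
t618,-217,55,-88.3,0 -> [-1.6  1.2  3.7] [-0.  -4.9  0. ]
t618,-217,42,-88.3,10 -> [ 3.   1.2 -5.3] [ -0.  -14.9   0. ]
t618,-217,36,-88.3,18 -> [  9.8   1.2 -16. ] [ -0.  -22.9   0. ]
t615,-217,35.3,-88.3,25 -> [ 15.1   1.1 -29.2] [ -0.  -29.9   0. ]
[258.6 307.8] [198, 268, 127, 85, 4611]
scene floor xy [ 9.9 56.3] [275, 280, 31, 27, 476]
scene floor xy [-26.2 -45.4] [227, 282, 39, 33, 566]
top floor xy [ 7.9 55.1] [353, 190, 25, 25, 613]
top floor xy [  8.3 -61.2] [403, 190, 26, 26, 599]
```

Request:
move_arm(deltas="-1.6 1.2 4 0 -5 0 -1;0.5 1.2 0 0 -10 0 -1;3 1.2 -5 0 -15 0 -1;6 1.2 -10 0 -19 0 -1;10 1.2 -16 0 -23 0 -1;12 1.2 -22 0 -26.5 0 -1;15 1.2 -29 0 -30 0 -1;15 1.2 -29 0 -30 0 -1")

```text
clock: 47.92
tool_pos: [0.5027, -0.2207, 0.1]
tool_rot: [0.003, 0.976, 0.015, -0.217]
ft_force: [-0.3, 0.8, -1.6]
gripper_width: 0.019
finger_force: 59.4
```

```bash
python3 d.py; python3 pl.py
```

```text
t 47.92 tcp [ 502.7 -220.7  100. ] phi -88.23 pitch 25.01 roll 0.0 tip [ 615.8 -217.2   35.2] f [-0.3  0.8 -1.6] w 19.0 ff 59.4 q [-0.19  0.92  0.75  1.55 -0.4   1.29 -0.89]
scene floor xy [ 9.8 56.4] [275, 280, 31, 27, 476]
top floor xy [-50.3 -81.2] [418, 215, 12, 19, 143]
```

Request:
move_arm(deltas="-7 0 3.4 0 0 0 -1;-14 0 6.6 0 0 0 -1;-22 0 10.4 0 0 0 -1;-30 0 14.2 0 0 0 -1;-38 0 18 0 0 0 -1;-47 0 22 0 0 0 -1;-56 0 26.3 0 0 0 -1;-65 0 30.5 0 0 0 -1")

```text
clock: 49.02
tool_pos: [0.4294, -0.2231, 0.1003]
tool_rot: [0.003, 0.976, 0.014, -0.217]
ft_force: [0.6, -0.9, -1.3]
gripper_width: 0.0191
finger_force: 59.4
```

Request:
move_arm(deltas="-10 0 4 0 0 0 -1;-20 0 5 0 0 0 -1;-20 0 -20 0 5 0 -1;-20 0 -40 0 10 0 -1;-20 -20 -50 0 16 0 -1;-20 -40 -50 0 22 0 -1;-20 -40 -50 0 22 0 -1")

```text
clock: 49.9
tool_pos: [0.4307, -0.1818, 0.1547]
tool_rot: [-0.001, 1.0, 0.015, -0.025]
ft_force: [0.8, 0.8, -2.1]
gripper_width: 0.019
finger_force: 59.4
```

```bash
python3 d.py t436,99,100,1.7; python3 pl.py
```

```text
t 49.9 tcp [ 430.7 -181.8  154.7] phi -88.3 pitch 2.92 roll -0.14 tip [ 559.9 -177.9  137.2] f [ 0.8  0.8 -2.1] w 19.0 ff 59.4 q [-0.34  0.5   0.82  2.04 -0.46  0.85 -0.8 ]
t436,99,100,1.7 -> [  15.8 -150.4   43.4] [ -2.4   2.2 -90. ]
scene floor xy [ 9.7 56.3] [275, 280, 31, 27, 471]
scene floor xy [  4.  -54.2] [235, 296, 32, 28, 509]
top floor xy [ 7.9 55.3] [353, 190, 25, 25, 610]
top floor xy [ 17.7 -44.3] [400, 192, 21, 16, 205]
```

Tile 2 is at floor (4,-54). Now return the spatula.

Request:
move_arm(deltas="0 -15 0 -0.3 0.3 -10 -1;2 -35 0 -0.6 0.5 -20 -1;4 -55 0 -0.8 0.7 -30 -1;6 -75 0 -1.1 1 -40 -1;8 -95 10 -1.4 1.2 -50 -1;10 -115 20 -1.6 1.5 -60 -1;12 -130 30 -1.9 1.7 -70 -1;14 -145 40 -2.2 2 -80 -1")

```text
clock: 51.0
tool_pos: [0.44, -0.0377, 0.1128]
tool_rot: [0.001, 0.754, 0.656, -0.005]
ft_force: [-0.1, -0.5, -1.5]
gripper_width: 0.0191
finger_force: 59.5
```

Request:
move_arm(deltas="0 0 0 0 0 -5 -1;0 0 0 0 0 -10 -1;0 0 0 0 0 -10 -1;0 0 0 0 0 -10 -1")

```text
clock: 51.5
tool_pos: [0.4397, -0.038, 0.1132]
tool_rot: [0.0, 0.697, 0.717, -0.004]
ft_force: [0.1, -0.7, -1.1]
gripper_width: 0.0191
finger_force: 59.4
```

```bash
python3 d.py t436,99,50,1.7 t436,99,6,1.7; python3 pl.py
```

```text
t 51.5 tcp [439.7 -38.  113.2] phi 1.58 pitch 0.37 roll -0.36 tip [436.1  91.9 101.5] f [ 0.1 -0.7 -1.1] w 19.1 ff 59.4 q [-0.32  0.4   0.34  2.16 -0.22  0.62  0.2 ]
t436,99,50,1.7 -> [ 7.4  0.6 52.3] [-0.4  0.4 -0.1]
t436,99,6,1.7 -> [ 7.7  0.9 96.3] [-0.4  0.4 -0.1]
scene floor xy [ 9.8 56.4] [275, 280, 31, 27, 477]
scene floor xy [  4.4 -54.1] [235, 296, 32, 28, 512]
top floor xy [23.5 54.6] [353, 190, 25, 14, 279]
top floor xy [  3.2 -56. ] [400, 192, 25, 25, 605]
```

Request:
move_arm(deltas="3 0 30 -0.4 0.4 0 -1;6 1 60 -0.4 0.4 0 -1;8 1 85 -0.4 0.4 0 -1;8 1 96 -0.4 0.4 0 -1;8 1 97.5 -0.4 0.4 0 -1;8 1 98.5 -0.4 0.4 0 -1;8 1 98.5 -0.4 0.4 0 -1")

```text
clock: 52.48
tool_pos: [0.4402, -0.0303, 0.0154]
tool_rot: [0.0, 0.696, 0.718, 0.001]
ft_force: [-0.1, 0.1, -1.3]
gripper_width: 0.0189
finger_force: 59.4
```

Request:
move_arm(deltas="0 0 0.4 0 0 0 -1;0 0 0.8 0 0 0 -1;0 0 0.8 0 0 0 -1")

```text
clock: 52.85
tool_pos: [0.4398, -0.0303, 0.0141]
tool_rot: [0.0, 0.696, 0.718, 0.001]
ft_force: [-0.3, -0.7, -1.3]
gripper_width: 0.0189
finger_force: 59.4
```

Request:
move_arm(deltas="0 0 0.5 0 0 0 -1;0 0 0.9 0 0 0 -1;0 0 0.9 0 0 0 -1")

```text
clock: 53.22
tool_pos: [0.4399, -0.0305, 0.0134]
tool_rot: [0.0, 0.697, 0.718, 0.001]
ft_force: [-2.3, -2.1, 10.0]
gripper_width: 0.0194
finger_force: 61.3
```

Contact; release gently, then rise.

Request:
move_arm(deltas="0 0 0 0 0 0 -0.3;0 0 0 0 0 0 0;0 0 0 0 0 0 0.2;0 0 0 0 0 0 0.2;0 0 -15 0 0 0 0.2;0 0 -40 0 0 0 0.2;0 0 -90 0 0 0 0.2;0 0 -130 0 0 0 0.2")

```text
clock: 54.22
tool_pos: [0.4395, -0.0305, 0.1456]
tool_rot: [0.0, 0.697, 0.718, 0.001]
ft_force: [1.1, 0.5, 0.1]
gripper_width: 0.0514
finger_force: 0.0
```

```bash
python3 d.py 430,250,180,30
```

```text
t 54.23 tcp [439.5 -30.5 145.6] phi 1.7 pitch -0.06 roll 0.12 tip [435.6  99.4 134.9] f [1.1 0.5 0.1] w 51.4 ff 0.0 q [-0.37  0.34  0.38  2.14 -0.2   0.69  0.17]
430,250,180,30 -> [280.7  -1.1 -34.1] [  0.1  -0.  -28.3]
```

Move clear for an unobstructed check.

Request:
move_arm(deltas="40 0 -34 0 0 -5 0.2;80 0 -34 0 0 -10 0.2;120 0 -34 0 0 -14 0.2;160 0 -34 0 0 -18 0.2;200 0 -34 0 0 -22 0.2;240 0 -34 0 0 -26 0.2;280 0 -34 0 0 -28 0.2;280 0 -34 0 0 -28 0.2")

```text
clock: 55.22
tool_pos: [0.4305, 0.2519, 0.1781]
tool_rot: [0.0, 0.5, 0.866, 0.001]
ft_force: [0.3, -1.6, 0.8]
gripper_width: 0.0514
finger_force: 0.0
```

```bash
python3 pl.py; python3 m.py | egrep "mat|handle|blade|hand"
python3 - <<'E'
from h import *
c=camera("top"); im=c["image"]; g=im.max(2).astype(np.uint8)
# hole/pin check: dark ring of the hole near its expected place
F=np.array([[.5962,-.3169,.034]]); u,v=proj(c,F)[0]; print("exp hole px",u,v)
m=(g<95).astype(np.uint8)
n,l,st,ce=cv2.connectedComponentsWithStats(m[int(v)-10:int(v)+11,int(u)-10:int(u)+11]); 
for i in range(1,n): print(ce[i]+[int(u)-10,int(v)-10],st[i,4])
print(r.state()["ft_force"],r.state()["clock"])
s=camera("scene")
h=cv2.cvtColor(s["image"],cv2.COLOR_RGB2HSV).astype(int)
print("handle scene",blob(s,((h[...,0]>18)&(h[...,0]<35)&(h[...,1]>150)).astype(np.uint8),(250,225,305,260),.07))
E
```

```text
scene floor xy [ 9.9 56.4] [275, 280, 31, 27, 475]
scene floor xy [  4.2 -54.3] [235, 296, 32, 28, 513]
top floor xy [ 8.2 54.9] [353, 190, 25, 25, 608]
top floor xy [  3.2 -56. ] [400, 192, 25, 25, 605]
exp hole px 452.89174681524594 205.73462765979613
[452.84848485 205.06060606] 33
[-1.06096162 -0.30671655 -0.05534644] 55.425Traceback (most recent call last):
  File "m.py", line 6, in <module>
    print("tileL",blob(c,white,(190,170,236,212),.009)); print("tileR",blob(c,white,(265,168,303,208),.009))
                  ~~~~^^^^^^^^^^^^^^^^^^^^^^^^^^^^^^^^
  File "h.py", line 17, in blob
    k=max(cs,key=cv2.contourArea).reshape(-1,2)
      ~~~^^^^^^^^^^^^^^^^^^^^^^^^
ValueError: max() iterable argument is empty
Traceback (most recent call last):
  File "h.py", line 17, in blob
    k=max(cs,key=cv2.contourArea).reshape(-1,2)
      ~~~^^^^^^^^^^^^^^^^^^^^^^^^
ValueError: max() iterable argument is empty
```

```bash
sed -i '/tileL/d' m.py; python3 m.py | egrep "mat|handle|blade"
```

```text
mat [439.3  -6.7  92.  255.5  77. ]
handle [440.6 -60.   91.3 105.5  22.5] z=.07 top
blade [437.6  57.3  91.3  85.2  59.3]
```

```bash
python3 -c "
from workcell import r
print(r.finish_job())"
```

```text
the job is handed in; nothing more can be done
None
```

I handed the job in at about 55 s; the hand-in gave no verdict. The last camera check showed the plate seated on the pin, both tiles (only two were there) flat on it with ribs up, and the spatula back on its mat; I didn't re-measure the tape roll and nozzle pick.

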